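# Load the last two sample jars, shut the carrier and clamp it

## Robot

A 6-joint arm with a two-finger parallel gripper is mounted at the origin on the work surface. World frame = base frame: x ahead of the robot, y to its left, z up, the work surface at z = 0. Lengths are in m, angles in rad, forces in N, time in s.
With the tool pointing down it reaches from about 0.375 to 0.925 m from the base axis. Payload 5.7 kg.
Tool frame: the origin (TCP) lies midway between the tips of the shut fingers; the grasp point (between the pads) lies env.pinch_z behind it (env.pinch_z is the distance from the TCP to the grasp point, in m); z points along the fingers, y is the line along which they close (so a half turn about z gives the same grasp; the last joint's range is limited). The gripper opens to 85 mm and grips with 20 to 120 N. Pads are 22 mm wide; open, the fingers measure 114 mm over their backs; the gripper's body (76 mm by 85 mm) begins 54 mm behind the grasp point. The pads swing forward as they close: fully open they stand 13 mm farther back than shut.
Start: joints at [-1.294, 0.359, 1.51, -0, 1.272, -0.115], TCP at [0.229, -0.555, 0.231] pointing down, gripper open.
Joint ranges: [-2.97, 2.97], [-1.01, 2.36], [0.21, 2.38], [-0.96, 4.11], [0.2, 2.71], [-2.98, 2.98]. Speed limits (rad/s): [2.39, 2.39, 3.14, 3.14, 3.14, 3.14].

## Interface

Orientations are given as a 3x3 rotation matrix whose columns are the frame's x, y, z axes.
In Python, from station import env, eyes gives the robot as it stands. The module is installed in compiled form; this text tells all that it offers.
- The arm moves only by the tool jog_arm, never from a script. Its arguments are lists of equal length, an entry for each row: "slide": the shift along the tool's x, y, z in cm, a list of three; "rot": the turn, a rotation vector about the tool's x, y, z in degrees, a list of three. A call has 1 to 12 rows; each row shifts and turns the commanded pose from where the row before left it, along the tool's axes as they then stand; what a row does not reach is not made up. A row lasts 1/8 s, in which the tool goes at most 62.5 mm and 10.7 degrees, less where a joint would pass 70% of its speed; a pose out of reach is approached as far as the arm can. A call is refused whole if a number of a shift passes 6.25 or a number of a turn 10.7, either way. A call with a gripper value outside its range is refused whole. "claw" is the finger opening in cm, from 0 to 8.54, set as the call begins (left out, the last holds). The fingers move at their own pace and stop on an object; the grip force is fixed at half the most. Time passes only in rows, so rows that do not move let the fingers close. It gives the time, the measured TCP pose, the force, the opening and the grip force at its end, in the units of the state.
- env.get_obs(): the state, without advancing time (a new reading comes with each control period).
- eyes.capture(name): name is "side" or "top"; returns the picture (384x512x3 uint8, red, green, blue); there is no depth.
- eyes.camera_params(name): a dict with "mtx" (3x3 intrinsics, pixels), "position" and "orientation" of the camera in the world. Camera axes: x right, y down, z forward; pixel columns grow to the right and rows downward; lengths in m; the calibration is good to about 2 mm. A picture is of the moment at which its call begins. camera_params takes no time and is no camera call.
- env.close_job(): hands the job in; it is judged then, once.
The state is a dict: "time_s": time; "q": joint angles; "dq": joint speeds; "effort": joint torques, N m; "ee_pos": TCP position; "ee_rot": TCP orientation; "contact_force": force on the tool from outside, world axes, zero at the start; "moment": the same for the moment, N m; "finger_gap": opening from 0.0 (shut) to 1.0 (fully open); "grip_force": force on a finger pad.
Only numpy, scipy, OpenCV 4.12 (cv2) and the standard library are available. Lean on these libraries where they do the work, as an engineer would, in place of code of your own. Each camera call takes 0.05 s, during which the arm holds its last target. There are 200 camera calls.

## Task

Take the two squat, wide-capped sample jars out of the slanted rack and set them down gently, upright, one in each of the two empty cells of the grey carrier case. Then close the case's hinged lid fully without slamming it, and only after that swing the clamp arm down over the lid until it is fully home. Leave the narrow-necked bottle in the rack, the jar and the tin already in the case, and the beaker where they are.

Things in the scene. Friction and masses are not known exactly. Their poses are not given: they have to be found in the camera images.
- case: Fixed grey carrier case, outside 131 (x) by 154 (y) by 62 mm high without lid, floor 6 mm; origin: centre of underside, z up. Outer walls 16.5 mm thick at +-y, 5 mm at +-x. Two crossing white dividers, 5 mm thick, tops at z = 45 mm, make 2 by 2 cells 58 mm square, centred at x, y = +-31.5 mm. The lid's hinge is on the -y side, the clamp on the +x side. Start yaw -0.3 to 0.2 rad.
- cell_1 (a point): Centre of the floor (top face, 6 mm above the bench) of the empty cell at case x = -31.5, y = -31.5 mm, next to the hinge; axes as the case's.
- cell_2 (a point): Centre of the floor (top face) of the other empty cell, across the diagonal, at case x = +31.5, y = +31.5 mm.
- jar_1: Sample jar, loose, 110 to 230 g: amber glass body 44 mm in diameter, white cap 46 mm in diameter from 72 mm to the top at 100 mm. Origin: centre of its underside, z along its axis to the cap. At the start it stands in a slot of the rack, its axis leaning 35 degrees towards the rack's -x side, 50 mm of it out of the slot.
- jar_2: The other sample jar, alike in all.
- rack: Slanted yellow rack, fixed; bench plate 120 (x) by 250 (y) by 8 mm, origin at the centre of its underside. Its block, 242 mm wide, has three slots at y = -78, 0, 78 mm, 52 mm square, 50 mm deep along an axis leaning 35 degrees (0.61 rad) from vertical towards -x (to the robot), solid between. Things are drawn out along that axis. Start yaw -0.3 to 0.3 rad.
- bottle: Bystander: amber reagent bottle in the third rack slot; which slot holds which of the three varies. 44 mm in diameter up to 90 mm, then a shoulder and a narrow neck with a white cap 26 mm in diameter up to 132 mm. Origin at the centre of its underside, z along its leaning axis.
- loaded_jar: Bystander: a jar like the two others (100 mm tall) already standing in one of the two occupied cells, at case x = 31.5, y = -31.5 mm or x = -31.5, y = 31.5 mm. Origin at the centre of its underside.
- tin: Bystander: aluminium tin 48 mm in diameter, 80 mm tall, standing in the other occupied cell. Origin at the centre of its underside.
- beaker: Bystander: glass beaker 68 mm in diameter at the rim, 90 mm tall, on the bench. Origin at the centre of its underside.
- lid (a joint): Angle of the deep grey lid (135 by 154 mm, 58 mm deep, open below) about its hinge along the case's x axis: 0 = shut (a stop), its top then 121 mm above the bench; grows as it opens. Starts at 1.95 to 2.3 rad, leaning out past upright beyond the case's -y side. The hinge is stiff: the lid stays where it is left and takes about 1 to 5 N at the knob.
- lid_knob (a point): Centre of the lid's handle: a black drum 26 mm in diameter, 24 mm long along the hinge axis, with flat ends, on a 10 mm stem in the middle of the lid's free edge, 34 mm out from the lid's front face. From the hinge it lies 188 mm (y) and 25 mm (z) in the lid's own axes, which at joint value 0 are the case's.
- lid_hinge (a point): Point on the lid's hinge line, at case x = 0, y = -77, z = 63 mm; its axes are the lid's. x is the hinge axis, and a positive turn about +x opens the lid.
- clamp (a joint): Angle of the clamp arm about its pivot, parallel to the case's y axis: 0 = fully down (a stop), the arm level over the lid towards -x with its rubber foot on the lid; grows as it swings up and out to +x. Starts at 1.6 to 2.0 rad. The pivot is stiff: the arm stays where it is left and takes about 1 to 3 N at its end.
- clamp_knob (a point): Centre of the black drum, 26 mm in diameter and 24 mm long along the pivot axis, with flat ends, at the end of the clamp arm (steel, 16 mm wide, 10 mm thick), 105 mm from the pivot. With the clamp down it lies 150 mm above the bench, 29 mm above the lid's top.
- clamp_hinge (a point): Point on the clamp's pivot, at case x = 90.5, y = 0, z = 150 mm; axes are the arm's: it runs along its -x, y is the pivot, a positive turn about +y opens. It sits between two steel plates fixed to the case, 22 mm deep (x), outer faces 32 mm apart, up to z = 158 mm, on a foot reaching to case x = 113 mm.

How it is judged:
On the way, in this order (a step that is already met when the one before it is completed fails the run):
1. both jars stand upright in the two empty cells, let go, the lid and the clamp still open ((((horizontal distance between jar_1 and cell_1 below 0.014 m and z of jar_1 in the frame of case below 0.014 m and angle between jar_1's own z axis and vertical below 0.12 rad) and (horizontal distance between jar_2 and cell_2 below 0.014 m and z of jar_2 in the frame of case below 0.014 m and angle between jar_2's own z axis and vertical below 0.12 rad)) or ((horizontal distance between jar_1 and cell_2 below 0.014 m and z of jar_1 in the frame of case below 0.014 m and angle between jar_1's own z axis and vertical below 0.12 rad) and (horizontal distance between jar_2 and cell_1 below 0.014 m and z of jar_2 in the frame of case below 0.014 m and angle between jar_2's own z axis and vertical below 0.12 rad))) and contact force between the fingers and jar_1 below 0.05 N and contact force between the fingers and jar_2 below 0.05 N and linear speed of each of jar_1, jar_2 below 0.02 m/s and value of joint each of lid, clamp above 0.5 rad), for 0.2 s.
2. the lid is shut while the clamp is still up ((((horizontal distance between jar_1 and cell_1 below 0.014 m and z of jar_1 in the frame of case below 0.014 m and angle between jar_1's own z axis and vertical below 0.12 rad) and (horizontal distance between jar_2 and cell_2 below 0.014 m and z of jar_2 in the frame of case below 0.014 m and angle between jar_2's own z axis and vertical below 0.12 rad)) or ((horizontal distance between jar_1 and cell_2 below 0.014 m and z of jar_1 in the frame of case below 0.014 m and angle between jar_1's own z axis and vertical below 0.12 rad) and (horizontal distance between jar_2 and cell_1 below 0.014 m and z of jar_2 in the frame of case below 0.014 m and angle between jar_2's own z axis and vertical below 0.12 rad))) and value of joint lid below 0.035 rad and value of joint clamp above 0.5 rad), for 0.2 s.
3. the clamp is down on the shut lid ((((horizontal distance between jar_1 and cell_1 below 0.014 m and z of jar_1 in the frame of case below 0.014 m and angle between jar_1's own z axis and vertical below 0.12 rad) and (horizontal distance between jar_2 and cell_2 below 0.014 m and z of jar_2 in the frame of case below 0.014 m and angle between jar_2's own z axis and vertical below 0.12 rad)) or ((horizontal distance between jar_1 and cell_2 below 0.014 m and z of jar_1 in the frame of case below 0.014 m and angle between jar_1's own z axis and vertical below 0.12 rad) and (horizontal distance between jar_2 and cell_1 below 0.014 m and z of jar_2 in the frame of case below 0.014 m and angle between jar_2's own z axis and vertical below 0.12 rad))) and value of joint lid below 0.035 rad and value of joint clamp below 0.05 rad), for 0.2 s.
At the end, for the whole second after the job is handed in: One jar stands in each of the two cells that were empty (within 14 mm of the cell's centre, on its floor within 8 mm, leaning less than 7 degrees) and at rest; the lid is shut (below 0.035 rad) and the clamp is down (below 0.05 rad) (all of step 3 and linear speed of each of jar_1, jar_2 below 0.02 m/s); the robot touches nothing.
It fails at once if a jar is dropped or thrown into the case (over 0.55 m/s just above the floor) ((horizontal distance between jar_1 and case below 0.075 m and z of jar_1 in the frame of case below 0.03 m and linear speed of jar_1 above 0.55 m/s) or (horizontal distance between jar_2 and case below 0.075 m and z of jar_2 in the frame of case below 0.03 m and linear speed of jar_2 above 0.55 m/s)).
It fails at once if the lid is slammed (closing faster than 1.5 rad/s in its last 0.15 rad) (value of joint lid below 0.15 rad and velocity of joint lid below -1.5 rad/s).
It fails at once if a bystander is moved by more than 30 mm: bottle, beaker, or the jar and tin already in the case (distance of any of bottle, beaker, loaded_jar, tin from where it was at the start of the episode above 0.03 m).
It also fails if it takes over 72 s, if anything falls off the work surface, if the arm or the gripper's body presses on something with over 40 N, if the wrist force passes 120 N, or if a joint passes its speed limit or range.

## Working session

There is one attempt and no reset: what is moved stays moved. The work goes in short steps, Python scripts to look and compute and a tool call to move; the robot and the scene stay as the last step left them, time stands still between calls to the robot, and variables do not carry over. Pictures are saved under pics/ and viewed, at most 10 in all, crops included, and the job is handed in when it is done.

Besides the shell and the picture viewer there is one more tool, called after "Emit:" in YAML: its name, and indented under it one key for each argument. jog_arm: Moves the arm, as the interface text tells. Its arguments: {"type":"object","properties":{"slide":{"type":"array","items":{"type":"array","items":{"type":"number"}}},"rot":{"type":"array","items":{"type":"array","items":{"type":"number"}}},"claw":{"type":"number"}},"required":["slide","rot"]}

```bash
mkdir -p pics
python3 - <<'E'
from station import env, eyes
import cv2
o=env.get_obs(); print(o['time_s'],o['ee_pos'],o['ee_rot'],o['finger_gap'],env.pinch_z)
for n in("side","top"):
    p=eyes.camera_params(n); print(n,p)
    im=eyes.capture(n); cv2.imwrite(f'pics/{n}0.png',cv2.resize(im[:,:,::-1],(800,600),interpolation=cv2.INTER_CUBIC)); 
    cv2.imwrite(f'{n}_raw0.png',im[:,:,::-1])
E
```

```text
0.0 [ 0.22889088 -0.55386784  0.23044847] [[ 9.24229898e-01  3.81836140e-01 -5.07956587e-04]
 [ 3.81836421e-01 -9.24228213e-01  1.77707191e-03]
 [ 2.09082470e-04 -1.83637931e-03 -9.99998292e-01]] 1.0002035695418279 0.0187
side {'mtx': array([[376.59831959,   0.        , 255.34795204],
       [  0.        , 376.59831959, 189.53719999],
       [  0.        ,   0.        ,   1.        ]]), 'position': array([ 0.42685148, -0.49160029,  0.75153245]), 'orientation': array([[ 0.92101197, -0.30904258,  0.23712787],
       [-0.38937395, -0.71293407,  0.58319203],
       [-0.01117463, -0.62945825, -0.77695395]])}
top {'mtx': array([[383.50606078,   0.        , 247.97402371],
       [  0.        , 383.50606078, 194.06863686],
       [  0.        ,   0.        ,   1.        ]]), 'position': array([0.45089772, 0.00622986, 0.97234426]), 'orientation': array([[ 0.00446124, -0.98484797,  0.17336256],
       [-0.99998264, -0.0050612 , -0.00301881],
       [ 0.00385049, -0.17334608, -0.98485345]])}
```

View pics/side0.png

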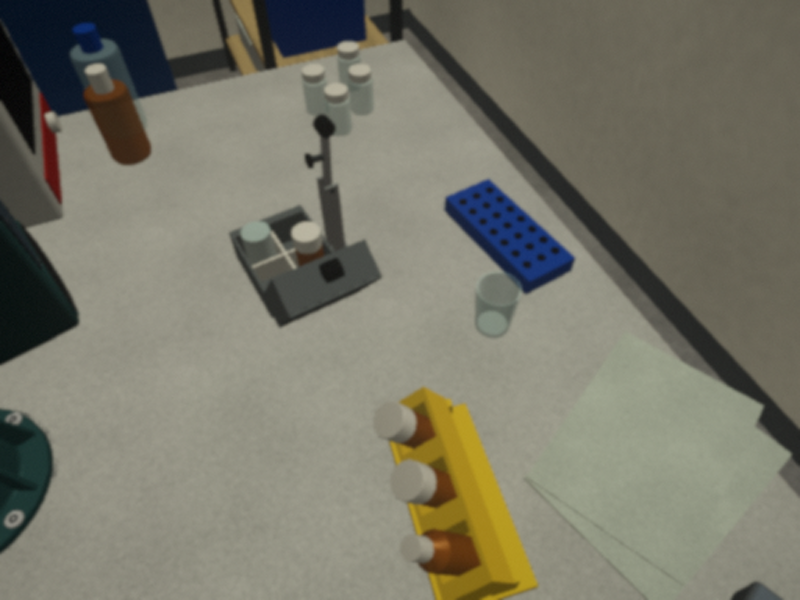

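View pics/top0.png

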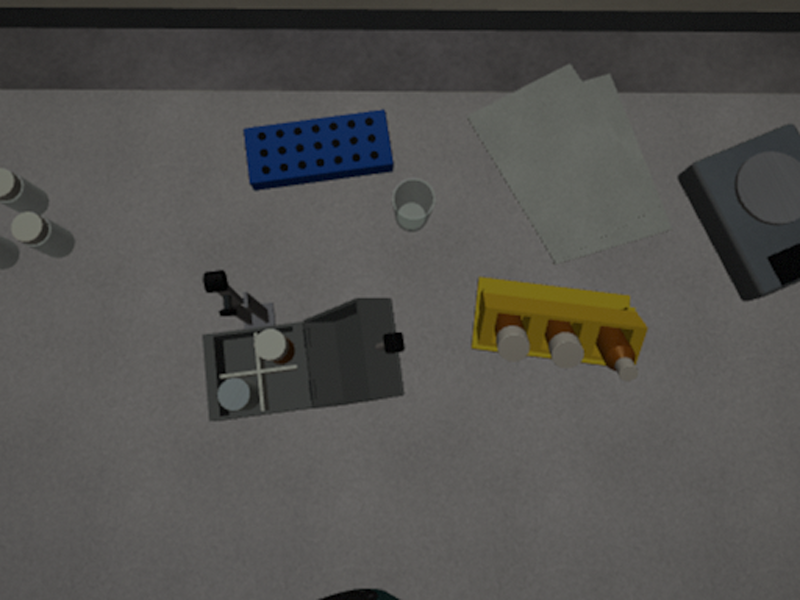

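The side view shows the case near (305,265) with its lid open, the jar at (307,235), the tin at (256,235), and the rack at (455,490). Both jars are in the upper two slots and the bottle is in the lowest. The top view agrees: caps at (513,343) and (566,348), bottle at (627,370), lid knob at (393,343) and clamp knob at (215,281). I'll zoom in for precise picks.

Run:
```python
import cv2, numpy as np
t=cv2.imread('top_raw0.png'); s=cv2.imread('side_raw0.png')
def crop(im,x,y,w,h,k):
    c=cv2.resize(im[y:y+h,x:x+w],None,fx=k,fy=k,interpolation=cv2.INTER_CUBIC)
    c=np.clip(c*(1.8 if im is t else 1.3),0,255).astype('uint8')
    for i in range(0,w,10): cv2.line(c,(i*k,0),(i*k,8 if (x+i)%50 else 20),(0,255,0),1); 
    for i in range(0,h,10): cv2.line(c,(0,i*k),(8 if (y+i)%50 else 20,i*k),(0,255,0),1)
    return c
cv2.imwrite('pics/a.png',crop(t,120,165,150,110,5))
cv2.imwrite('pics/b.png',crop(t,290,170,130,80,6))
a=crop(s,140,60,110,150,4); b=crop(s,230,240,120,144,3)
c=np.zeros((600,800,3),'uint8'); c[:,:440]=a; c[:432,440:800]=b; cv2.imwrite('pics/c.png',c)
```

```text
(no output)
```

View pics/a.png

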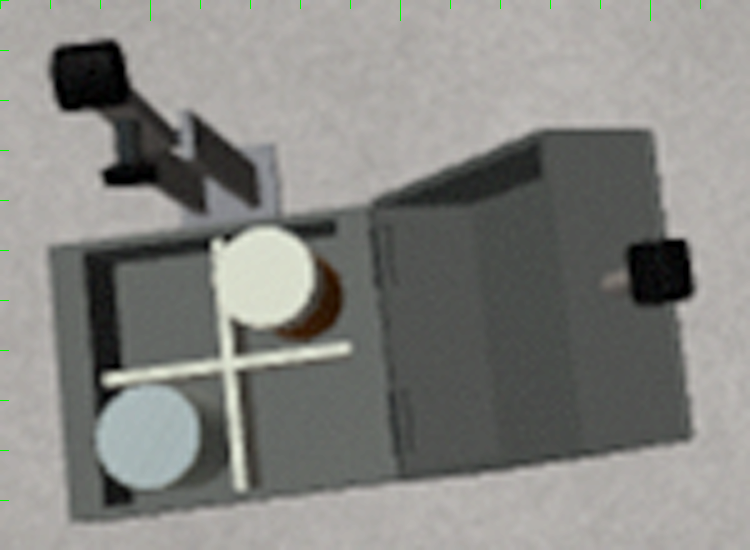

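View pics/b.png

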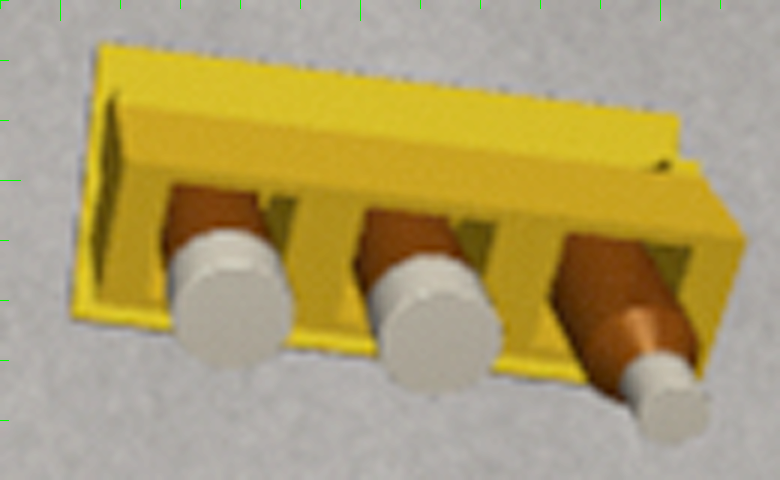

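View pics/c.png

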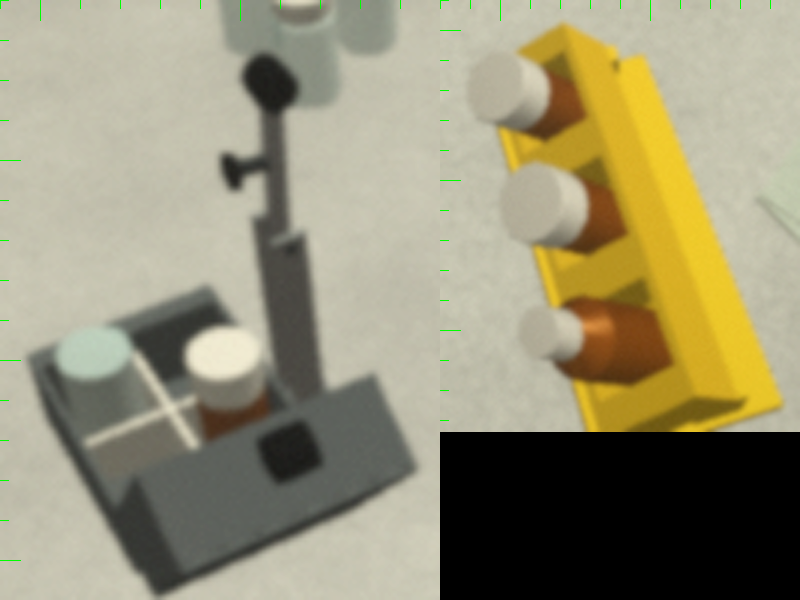

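The zoomed crops show the case corners at (72,521), (50,248) and (400,478), with the dividers crossing at (228,362). The rack plate corners are at (100,43), (72,319) and (680,115). The cap faces are at (231,313) and (440,338), and the knobs at (660,271) and (89,75). Next I'll fit the poses.

```bash
cat > h.py <<'E'
import numpy as np, json
from scipy.optimize import least_squares
from scipy.spatial.transform import Rotation as R
from station import env, eyes
P={n:eyes.camera_params(n) for n in("side","top")}
def proj(n,p):
    c=P[n]; q=c['orientation'].T@(np.asarray(p)-c['position']); q=c['mtx']@q; return q[:2]/q[2]
A=lambda u,v:('top',((u+.5)/5-.5+120,(v+.5)/5-.5+165))
B=lambda u,v:('top',((u+.5)/6-.5+290,(v+.5)/6-.5+170))
C=lambda u,v:('side',((u+.5)/4-.5+140,(v+.5)/4-.5+60))
D=lambda u,v:('side',((u-440+.5)/3-.5+230,(v+.5)/3-.5+240))
def T(x,y,yaw,p): return np.array([x,y,0])+R.from_euler('z',yaw).apply(p)
def lidknob(a): return np.array([0,-.077,.063])+R.from_euler('x',a).apply([0,.188,.025])
def clknob(a): return np.array([.0905,0,.150])+R.from_euler('y',a).apply([-.105,0,0])
E
cat > fit.py <<'E'
from h import *
obs=[((-.0655,.077,.062),A(72,521)),((.0655,.077,.062),A(50,248)),((-.0655,-.077,.062),A(400,478)),((.0655,-.077,.062),A(370,207)),
((0,0,.045),A(228,362)),((0,.0605,.045),A(102,379)),((0,-.0605,.045),A(350,348)),((-.0605,0,.045),A(240,490)),
((-.0655,.077,.062),C(30,357)),((.0655,.077,.062),C(210,287)),((0,0,.045),C(170,411)),
('lid',A(660,271)),('lid',C(290,450)),('cl',A(89,75)),('cl',C(270,82))]
def pt(p,o): return lidknob(p[3]) if o=='lid' else clknob(p[4]) if o=='cl' else o
f=lambda p:np.concatenate([proj(n,T(*p[:3],pt(p,o)))-uv for o,(n,uv) in obs])
s=least_squares(f,[.5,.2,0,2.1,1.8],loss='soft_l1'); print('case',s.x.round(4)); print(f(s.x).reshape(-1,2).round(1).tolist())
case=s.x
for nm,z,o in(('ljar',.106,(A(265,277),C(223,353))),('tin',.086,(A(148,437),C(93,353)))):
    g=least_squares(lambda p:np.concatenate([proj(n,[*p])-uv for n,uv in o]),[.5,.2,.1]); 
    print(nm,g.x.round(4),g.fun.round(1), 'rel',R.from_euler('z',-case[2]).apply(g.x-[case[0],case[1],0]).round(4))
obs=[((.06,.125,.008),B(100,43)),((-.06,.125,.008),B(72,319)),((.06,-.125,.008),B(680,115)),((.06,.125,.008),D(643,57)),((.06,-.125,.008),D(782,405))]
f=lambda p:np.concatenate([proj(n,T(*p[:3],o))-uv for o,(n,uv) in obs])
s=least_squares(f,[.5,-.2,0],loss='soft_l1'); print('rack',s.x.round(4)); print(f(s.x).reshape(-1,2).round(1).tolist()); rack=s.x
ax=R.from_euler('z',rack[2]).apply([-np.sin(.6109),0,np.cos(.6109)]); print('axis',ax)
for nm,o in(('A',(B(231,313),D(497,88))),('B',(B(440,338),D(534,204))),('bot',(B(674,412),D(537,332)))):
    g=least_squares(lambda p:np.concatenate([proj(n,[*p])-uv for n,uv in o]),[.5,-.2,.1]); 
    print(nm,g.x.round(4),g.fun.round(1),'rel rack',R.from_euler('z',-rack[2]).apply(g.x-[rack[0],rack[1],0]).round(4))
E
python3 fit.py
```

```text
case [0.5072 0.2012 0.1358 2.1943 1.6335]
[[-0.3, 0.5], [-0.3, -0.3], [-0.1, 0.3], [-0.1, -0.5], [0.3, 0.4], [0.4, 0.3], [1.0, -0.1], [0.3, 0.1], [-0.7, -1.4], [0.2, -1.7], [0.5, -1.5], [0.1, 0.4], [0.4, -0.3], [0.5, 0.4], [0.4, -0.6]]
ljar [0.5425 0.1748 0.1022] [-0.   0.3  0.4 -0.1] rel [ 0.0313 -0.0309  0.1022]
tin [0.4708 0.2298 0.0807] [-0.   0.3  0.4 -0.1] rel [-0.0323  0.0333  0.0807]
rack [ 0.5902 -0.2635 -0.1286]
[[0.2, 0.4], [-0.2, 0.5], [0.6, 1.1], [0.5, -2.1], [0.6, -0.2]]
axis [-0.5688719   0.07353469  0.81913211]
A [ 0.539  -0.1785  0.1037] [-0.1  0.8  0.7 -0.2] rel rack [-0.0617  0.0777  0.1037]
B [ 0.53   -0.257   0.1049] [-0.1  0.7  0.5 -0.2] rel rack [-0.0605 -0.0013  0.1049]
bot [ 0.4998 -0.3314  0.1349] [-0.1  1.2  0.8 -0.3] rel rack [-0.0809 -0.079   0.1349]
```

```bash
cat >> h.py <<'E'
CASE=(.5072,.2012,.1358); RACK=(.5902,-.2635,-.1286); LID0=2.194; CL0=1.634
unit=lambda v:np.array(v)/np.linalg.norm(v)
def frame(z,y):            # tool rotation from tool z and (about) tool y
    z=unit(z); x=unit(np.cross(y,z)); return np.c_[x,np.cross(z,x),z]
def rotz(v,a): return R.from_euler('z',a).apply(v)
def plan(p0,R0,p1,R1,n):   # n equal rows (slide cm, rot deg)
    w=R.from_matrix(R0.T@R1).as_rotvec()/n
    M=sum(R0@R.from_rotvec(k*w).as_matrix() for k in range(n))
    s=np.linalg.solve(M,p1-p0); s=np.round(s*100,2); w=np.round(np.degrees(w),2)
    print(n,'rows slide',s.tolist(),'rot',w.tolist())
    # simulate rounded
    p,Q=p0.copy(),R0.copy()
    for k in range(n): p=p+Q@s/100; Q=Q@R.from_rotvec(np.radians(w)).as_matrix()
    return p,Q
def now():
    o=env.get_obs(); print('t',round(o['time_s'],2),'p',o['ee_pos'].round(4),'F',o['contact_force'].round(1),'gap',round(o['finger_gap']*8.54,2),'grip',round(o['grip_force'],1)); return o['ee_pos'],o['ee_rot']
CAP={'A':np.array([.5386,-.1777,.108]),'B':np.array([.5296,-.2558,.1085])}
AX=rotz([-np.sin(.6109),0,np.cos(.6109)],RACK[2])
LEAN=np.radians(50)
RG=frame(-rotz([-np.sin(LEAN),0,np.cos(LEAN)],RACK[2]), -rotz([0,1,0],RACK[2]))
def grasp(j,back=0): return CAP[j]-.014*AX+(env.pinch_z-back)*RG[:,2]
# place: jar upright, tool leaning 15 deg to case (-1,1)
L=rotz(unit([-1,1,0]),CASE[2]); l=np.radians(15)
RP=frame(-(np.sin(l)*L+np.array([0,0,np.cos(l)])), np.cross([0,0,1],L)*-1)
def place(cx,cy,zb):       # TCP for a jar with its underside centre at case (cx,cy), height zb
    return T(*CASE,[cx,cy,zb+.086])+env.pinch_z*RP[:,2]
E
python3 - <<'E'
from h import *
o=(A(130,172),C(232,172)); g=least_squares(lambda p:np.concatenate([proj(n,[*p])-uv for n,uv in o]),[.5,.2,.1]); print('foot rel case',rotz(g.x-[*CASE[:2],0],-CASE[2]).round(3))
print(RG.round(2),RP.round(2), (R.from_matrix(RG.T@RP).magnitude()))
p,Q=now(); p,Q=plan(p,Q,grasp('A',.10),RG,10); print(p,grasp('A',.1)); plan(p,Q,grasp('A'),RG,5)
E
```

```text
foot rel case [0.068 0.001 0.203]
[[ 0.64 -0.13  0.76]
 [-0.08 -0.99 -0.1 ]
 [ 0.77  0.   -0.64]] [[-0.77  0.6   0.21]
 [ 0.58  0.8  -0.16]
 [-0.26  0.   -0.97]] 2.703648653537563
t 0.1 p [ 0.2289 -0.5539  0.2305] F [-1.  -0.3  0.1] gap 8.54 grip 0.0
10 rows slide [2.74, -3.47, 1.91] rot [-1.31, 4.89, 2.78]
[ 0.48451951 -0.17085836  0.14841864] [ 0.48479902 -0.1707428   0.14879078]
5 rows slide [0.01, -0.0, 2.0] rot [-0.0, -0.01, 0.01]
```

```bash
sed -i 's/np.cross(\[0,0,1\],L)\*-1)/np.cross([0,0,1],L))/' h.py
python3 - <<'E'
from h import *
print(RP.round(2), (R.from_matrix(RG.T@RP).magnitude()))
p,Q=now(); p,Q=plan(p,Q,grasp('A',.10),RG,12)
E
```

```text
[[ 0.77 -0.6   0.21]
 [-0.58 -0.8  -0.16]
 [ 0.26 -0.   -0.97]] 0.7975361842156854
t 0.1 p [ 0.2289 -0.5539  0.2305] F [-1.  -0.3  0.1] gap 8.54 grip 0.0
12 rows slide [2.26, -2.91, 1.6] rot [-1.09, 4.07, 2.32]
```

Emit:
jog_arm:
  slide:
    - [2.26,-2.91,1.6]
    - [2.26,-2.91,1.6]
    - [2.26,-2.91,1.6]
    - [2.26,-2.91,1.6]
    - [2.26,-2.91,1.6]
    - [2.26,-2.91,1.6]
    - [2.26,-2.91,1.6]
    - [2.26,-2.91,1.6]
    - [2.26,-2.91,1.6]
    - [2.26,-2.91,1.6]
    - [2.26,-2.91,1.6]
    - [2.26,-2.91,1.6]
  rot:
    - [-1.09,4.07,2.32]
    - [-1.09,4.07,2.32]
    - [-1.09,4.07,2.32]
    - [-1.09,4.07,2.32]
    - [-1.09,4.07,2.32]
    - [-1.09,4.07,2.32]
    - [-1.09,4.07,2.32]
    - [-1.09,4.07,2.32]
    - [-1.09,4.07,2.32]
    - [-1.09,4.07,2.32]
    - [-1.09,4.07,2.32]
    - [-1.09,4.07,2.32]
  claw: 6.2

```text
time_s: 1.6
ee_pos: [0.5098, -0.1916, 0.166]
ee_rot: [[0.659, -0.118, 0.743], [-0.086, -0.993, -0.081], [0.747, -0.011, -0.664]]
contact_force: [0.8, -1.2, 0.1]
finger_gap: 0.726
grip_force: 0.0
```

Run:
```python
from h import *
p,Q=now(); print(env.get_obs()['q'].round(2))
p1,Q1=plan(p,Q,grasp('A',.0),RG,8)
import cv2
c=np.zeros((600,800,3),'uint8')
for i,(n,x,y,w,h,k) in enumerate((('top',250,130,130,200,3),('side',200,180,130,200,3))):
    im=eyes.capture(n)[:,:,::-1]; im=np.clip(im*(1.8 if n=='top' else 1.3),0,255).astype('uint8'); c[:,i*400:i*400+390]=cv2.resize(im[y:y+h,x:x+w],None,fx=k,fy=k)[:600]
cv2.imwrite('pics/d.png',c)
```

```text
t 1.6 p [ 0.5098 -0.1916  0.166 ] F [ 0.8 -1.2  0.1] gap 6.2 grip 0.0
[-0.85  0.3   2.38  1.93  0.57 -0.95]
8 rows slide [-0.37, -0.21, 1.13] rot [-0.11, 0.2, -0.01]
```

View pics/d.png

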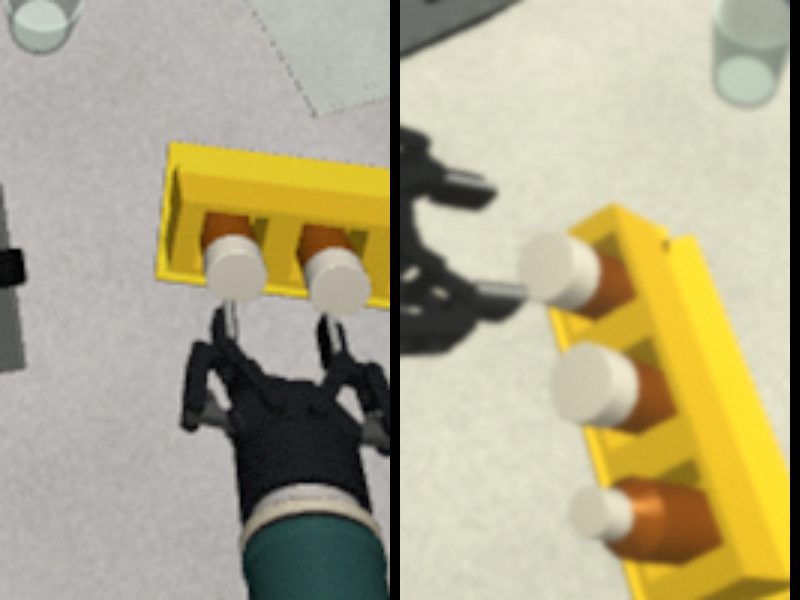

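The picture shows the gripper short of the caps: fingers at (228,320) and (330,335) in the top panel, cap at (233,275). Joint 3 is at its limit, so the 50° lean doesn't work. I'll identify the kinematics so I can choose reachable poses.

```bash
cat > kin.py <<'E'
from h import *
def fk(q,P,s4=1,full=True):
    l2,l3,h,d=P
    q1,q2,q3,q4,q5,q6=q
    Rm=R.from_euler('z',q1)*R.from_euler('y',q2+q3)*R.from_euler('z',s4*q4)*R.from_euler('y',q5)*R.from_euler('z',q6+np.pi/2)
    r=l2*np.sin(q2)+l3*np.sin(q2+q3); z=h+l2*np.cos(q2)+l3*np.cos(q2+q3)
    return np.array([r*np.cos(q1),r*np.sin(q1),z])+d*Rm.as_matrix()[:,2], Rm.as_matrix()
E
python3 - <<'E'
from kin import *
o=env.get_obs(); print(o['q'])
q0=np.array([-1.294,.359,1.51,0,1.272,-.115]); p0=np.array([.22889,-.55387,.23045])
print(o['ee_rot'].round(3)); print(fk(o['q'],[1,1,1,1],1)[1].round(3)); print(fk(o['q'],[1,1,1,1],-1)[1].round(3))
for s in(1,-1):
    f=lambda P:np.r_[fk(q0,P,s)[0]-p0, fk(o['q'],P,s)[0]-o['ee_pos']]
    g=least_squares(f,[.4,.4,.3,.2]); print(s,g.x.round(4),g.fun.round(4))
E
```

```text
[-0.84729837  0.29658859  2.37580511  1.92816052  0.57212087 -0.95164358]
[[ 0.659 -0.112  0.744]
 [-0.084 -0.994 -0.076]
 [ 0.747 -0.012 -0.664]]
[[ 0.659 -0.112  0.744]
 [-0.084 -0.994 -0.076]
 [ 0.747 -0.012 -0.664]]
[[-0.944 -0.328 -0.017]
 [-0.206  0.632 -0.747]
 [ 0.256 -0.702 -0.664]]
1 [0.3216 0.4573 0.5205 0.4273] [-0.0785  0.0245  0.0295  0.0063 -0.0694 -0.0295]
-1 [ 2.3618 -0.176  -2.4651 -0.3894] [-0.0482 -0.0823 -0.0433 -0.0998  0.0217  0.0433]
```

```bash
sed -i 's/LEAN=np.radians(50)/LEAN=np.radians(37)/' h.py
cat > log.py <<'E'
from kin import *
o=env.get_obs(); open('log.txt','a').write(json.dumps([o['q'].tolist(),o['ee_pos'].tolist()])+'\n')
E
python3 - <<'E'
from h import *
exec(open('log.py').read())
p,Q=now(); 
p,Q=plan(p,Q,p-.08*Q[:,2]+[0,0,.06],Q,4)
plan(p,Q,grasp('A',.10),RG,6)
E
```

```text
t 1.7 p [ 0.5106 -0.1884  0.1659] F [ 0.7 -0.4 -0.5] gap 6.18 grip 0.0
4 rows slide [1.12, -0.02, -3.0] rot [0.0, 0.0, 0.0]
6 rows slide [-0.81, -0.24, 1.95] rot [-0.19, -1.89, 0.03]
```

Emit:
jog_arm:
  slide:
    - [1.12,-0.02,-3.0]
    - [1.12,-0.02,-3.0]
    - [1.12,-0.02,-3.0]
    - [1.12,-0.02,-3.0]
  rot:
    - [0,-3,0]
    - [0,-3,0]
    - [0,-3,0]
    - [0,-3,0]

```text
time_s: 2.2
ee_pos: [0.4742, -0.1801, 0.2509]
ee_rot: [[0.761, -0.094, 0.642], [-0.092, -0.995, -0.038], [0.643, -0.03, -0.765]]
contact_force: [1.2, 1.0, 0.1]
finger_gap: 0.724
grip_force: 0.0
```

Run:
```python
exec(open('log.py').read())
p,Q=now(); print(o['q'].round(2))
plan(p,Q,grasp('A',.10),RG,6)
```

```text
t 2.2 p [ 0.4742 -0.1801  0.2509] F [1.2 1.  0.1] gap 6.18 grip 0.0
[-0.86 -0.02  2.2   0.9   0.63  0.16]
6 rows slide [-0.64, -0.14, 1.4] rot [-0.43, -0.5, 0.08]
```

Emit:
jog_arm:
  slide:
    - [-0.64,-0.14,1.4]
    - [-0.64,-0.14,1.4]
    - [-0.64,-0.14,1.4]
    - [-0.64,-0.14,1.4]
    - [-0.64,-0.14,1.4]
    - [-0.64,-0.14,1.4]
  rot:
    - [-0.43,-0.5,0.08]
    - [-0.43,-0.5,0.08]
    - [-0.43,-0.5,0.08]
    - [-0.43,-0.5,0.08]
    - [-0.43,-0.5,0.08]
    - [-0.43,-0.5,0.08]

```text
time_s: 2.95
ee_pos: [0.4995, -0.1728, 0.1613]
ee_rot: [[0.79, -0.128, 0.599], [-0.102, -0.992, -0.077], [0.604, 0.0, -0.797]]
contact_force: [-0.0, 0.4, 0.4]
finger_gap: 0.723
grip_force: 0.0
```

```bash
cat >> kin.py <<'E'
def fk2(q,P):
    l2,l3,h,d,b,a3,a5=P
    q1,q2,q3,q4,q5,q6=q
    A1=R.from_euler('z',q1); A2=A1*R.from_euler('y',q2); A3=A2*R.from_euler('y',q3); A4=A3*R.from_euler('z',q4); A5=A4*R.from_euler('y',q5)
    A6=A5*R.from_euler('z',q6+np.pi/2)
    p=A1.apply([0,b,h])+A2.apply([0,0,l2])+A3.apply([a3,0,l3])+A5.apply([a5,0,d])
    return p,A6.as_matrix()
def data():
    D=[([-1.294,.359,1.51,0,1.272,-.115],[.22889,-.55387,.23045])]+[json.loads(l) for l in open('log.txt')]
    return [(np.array(q),np.array(p)) for q,p in D]
def fit():
    D=data(); g=least_squares(lambda P:np.concatenate([fk2(q,P)[0]-p for q,p in D]+[.003*(np.array(P)-[.4,.4,.3,.2,.05,0,0])]),[.4,.4,.3,.2,.05,0,0]); return g
E
python3 - <<'E'
exec(open('log.py').read())
p,Q=now(); print(o['q'].round(2))
plan(p,Q,grasp('A',.10),RG,2); plan(p,Q,grasp('A',.0),RG,8)
g=fit(); print(g.x.round(4)); print(g.fun.round(4))
E
```

```text
t 2.95 p [ 0.4995 -0.1728  0.1613] F [-0.   0.4  0.4] gap 6.18 grip 0.0
[-0.7   0.2   2.27  1.26  0.35 -0.15]
2 rows slide [-0.05, -0.01, -0.05] rot [-0.0, -0.09, 0.02]
8 rows slide [-0.02, -0.0, 1.24] rot [-0.0, -0.02, 0.0]
[ 6.102e-01  4.321e-01  2.670e-01  3.739e-01  6.880e-02  1.119e-01
 -6.000e-04]
[ 0.      0.      0.0001  0.0001  0.      0.      0.0001  0.0001 -0.0001
 -0.0001 -0.0002  0.      0.0006  0.0001 -0.0001  0.0005  0.0001  0.0003
 -0.    ]
```

Joint offsets are identified and the model fits to 0.1 mm. I'll use it to check which leans are reachable along the whole plan.

```bash
cat >> kin.py <<'E'
KP=fit().x
LO=np.array([-2.97,-1.01,.21,-.96,.2,-2.98]); HI=np.array([2.97,2.36,2.38,4.11,2.71,2.98])
def ik(p,Q,q0=None):
    best=None
    for s in ([q0] if q0 is not None else [[-.5,.3,2,a,b,c] for a in(-.5,.3,1.2,2.5) for b in(.4,1.2) for c in(-1.5,0,1.5)]):
        f=lambda q:(lambda e:np.r_[(e[0]-p)*5,R.from_matrix(e[1].T@Q).as_rotvec()])(fk2(q,KP))
        g=least_squares(f,np.clip(s,LO+.01,HI-.01),bounds=(LO,HI))
        if best is None or g.cost<best.cost-1e-9: best=g
    return best.x,np.sqrt(2*best.cost)
E
python3 - <<'E'
from kin import *
for lean in(15,20,25,30,35,40,45):
    le=np.radians(lean); RG=frame(-rotz([-np.sin(le),0,np.cos(le)],RACK[2]), -rotz([0,1,0],RACK[2]))
    for j in 'AB':
        for off in((0,0),(0,.10),(.07,0)):
            p=CAP[j]-.014*AX+.0187*RG[:,2]-off[1]*RG[:,2]+off[0]*AX
            q,e=ik(p,RG); print(lean,j,off,q.round(2),round(e,3))
E
```

```text
15 A (0, 0) [-0.49  0.42  1.93  0.18  0.55  1.07] 0.0
15 A (0, 0.1) [-0.51  0.24  1.89  0.14  0.78  1.1 ] 0.0
15 A (0.07, 0) [-0.53  0.28  1.96  0.16  0.67  1.06] 0.0
15 B (0, 0) [-0.64  0.45  1.87  0.22  0.6   0.89] 0.0
15 B (0, 0.1) [-0.66  0.28  1.83  0.18  0.81  0.92] 0.0
15 B (0.07, 0) [-0.68  0.32  1.9   0.21  0.71  0.88] 0.0
20 A (0, 0) [-0.52  0.41  2.    0.32  0.43  0.91] 0.0
20 A (0, 0.1) [-0.55  0.21  1.97  0.23  0.65  0.99] 0.0
20 A (0.07, 0) [-0.55  0.26  2.02  0.27  0.55  0.93] 0.0
20 B (0, 0) [-0.67  0.44  1.94  0.38  0.49  0.72] 0.0
20 B (0, 0.1) [-0.71  0.25  1.92  0.29  0.7   0.79] 0.0
20 B (0.07, 0) [-0.71  0.3   1.97  0.34  0.61  0.73] 0.0
25 A (0, 0) [-0.54  0.41  2.06  0.58  0.31  0.63] 0.0
25 A (0, 0.1) [-0.59  0.19  2.06  0.38  0.53  0.82] 0.0
25 A (0.07, 0) [-0.58  0.25  2.09  0.45  0.44  0.74] 0.0
25 B (0, 0) [-0.7   0.43  2.01  0.63  0.4   0.45] 0.0
25 B (0, 0.1) [-0.76  0.23  2.    0.45  0.6   0.61] 0.0
25 B (0.07, 0) [-0.75  0.29  2.03  0.52  0.52  0.53] 0.0
30 A (0, 0) [-0.57  0.42  2.13  1.1   0.24  0.1 ] 0.0
30 A (0, 0.1) [-0.63  0.18  2.15  0.63  0.42
[... 539 characters left out ...]
   2.16  1.12  0.43 -0.12] 0.0
40 A (0, 0) [-0.63  0.47  2.26  2.17  0.39 -1.04] 0.0
40 A (0, 0.1) [-0.74  0.21  2.32  1.55  0.38 -0.47] 0.0
40 A (0.07, 0) [-0.69  0.29  2.29  1.73  0.36 -0.62] 0.0
40 B (0, 0) [-0.81  0.49  2.19  1.82  0.43 -0.83] 0.0
40 B (0, 0.1) [-0.93  0.25  2.24  1.34  0.5  -0.42] 0.0
40 B (0.07, 0) [-0.88  0.32  2.22  1.47  0.46 -0.51] 0.0
45 A (0, 0) [-0.67  0.53  2.32  2.38  0.55 -1.29] 0.0
45 A (0, 0.1) [-0.8   0.25  2.38  1.84  0.47 -0.82] 0.026
45 A (0.07, 0) [-0.74  0.33  2.36  2.07  0.48 -1.  ] 0.0
45 B (0, 0) [-0.85  0.53  2.25  2.06  0.56 -1.11] 0.0
45 B (0, 0.1) [-1.    0.3   2.32  1.65  0.58 -0.79] 0.0
45 B (0.07, 0) [-0.93  0.36  2.28  1.75  0.54 -0.84] 0.0
```

```bash
sed -i 's/LEAN=np.radians(37)/LEAN=np.radians(40)/; s/l=np.radians(15)/l=np.radians(5)/' h.py
cat >> kin.py <<'E'
VL=np.array([2.39,2.39,3.14,3.14,3.14,3.14])*.7*.125
def check(p,Q,s,w,n,q):
    vm=0
    for k in range(n):
        p=p+Q@np.array(s)/100; Q=Q@R.from_rotvec(np.radians(w)).as_matrix()
        q1,e=ik(p,Q,q); vm=max(vm,np.abs((q1-q)/VL).max()); q=q1
        if e>.003: print('  row',k,'ik err',round(e,4),q.round(2))
    print('  end',p.round(4),q.round(2),'max speed frac',round(vm,2)); return p,Q,q
def go(st,p1,Q1,n):
    p,Q,q=st; w=R.from_matrix(Q.T@Q1).as_rotvec()/n
    M=sum(Q@R.from_rotvec(k*w).as_matrix() for k in range(n)); s=np.round(np.linalg.solve(M,p1-p)*100,2).tolist(); w=np.round(np.degrees(w),2).tolist()
    print(n,'rows',s,w); return check(p,Q,s,w,n,q)
def st():
    p,Q=now(); return p,Q,env.get_obs()['q']
E
python3 - <<'E'
from kin import *
s=st()
s=go(s,grasp('A',.09),RG,3); s=go(s,grasp('A'),RG,8)
s=go(s,grasp('A')+.06*AX,RG,5)
up=grasp('A')+.06*AX
s=go(s,np.array([.46,-.15,.33]),RG,7)
s=go(s,place(.028,.035,.235),RP,12)
s=go(s,place(.028,.035,.0065),RP,12)
s=go(s,place(.028,.035,.0065)-.06*RP[:,2],RP,4)
s=go(s,place(-.0315,-.0315,.007),RP,12)
E
```

```text
t 2.95 p [ 0.4995 -0.1728  0.1613] F [-0.   0.4  0.4] gap 6.18 grip 0.0
3 rows [-0.17, -0.01, 0.3] [-0.0, 0.94, 0.01]
  end [ 0.501  -0.1727  0.151 ] [-0.73  0.24  2.32  1.63  0.37 -0.54] max speed frac 0.48
8 rows [0.0, 0.0, 1.12] [-0.0, 0.0, 0.0]
  end [ 0.5581 -0.1801  0.0824] [-0.63  0.47  2.26  2.17  0.39 -1.04] max speed frac 0.3
5 rows [0.11, 0.0, -1.19] [-0.0, 0.0, 0.0]
  end [ 0.5244 -0.1757  0.1315] [-0.68  0.32  2.29  1.8   0.36 -0.69] max speed frac 0.32
7 rows [1.09, -0.25, -2.79] [-0.0, 0.0, 0.0]
  end [ 0.4601 -0.1498  0.3302] [-0.77 -0.22  2.12  0.6   0.74  0.58] max speed frac 1.02
12 rows [-0.7, -3.26, 0.04] [-0.97, -2.85, 2.33]
  end [0.5316 0.239  0.3025] [ 0.35  0.26  1.48 -0.08  1.36  2.59] max speed frac 1.16
12 rows [-0.17, 0.0, 1.9] [0.0, -0.0, 0.0]
  end [0.5311 0.2391 0.0736] [ 0.35  0.5   1.74 -0.1   0.86  2.63] max speed frac 0.15
4 rows [0.01, 0.0, -1.51] [0.01, -0.0, 0.01]
  end [0.5273 0.2421 0.1338] [ 0.36  0.42  1.69 -0.09  0.99  2.63] max speed frac 0.12
12 rows [0.04, 0.74, 0.5] [0.0, -0.0, -0.0]
  end [0.4815 0.1653 0.0745] [ 0.25  0.42  1.91 -0.1   0.76  2.54] max speed frac 0.07
```

Emit:
jog_arm:
  slide:
    - [-0.17,-0.01,0.3]
    - [-0.17,-0.01,0.3]
    - [-0.17,-0.01,0.3]
    - [0,0,1.12]
    - [0,0,1.12]
    - [0,0,1.12]
    - [0,0,1.12]
    - [0,0,1.12]
    - [0,0,1.12]
    - [0,0,1.12]
    - [0,0,1.12]
  rot:
    - [0,0.94,0]
    - [0,0.94,0]
    - [0,0.94,0]
    - [0,0,0]
    - [0,0,0]
    - [0,0,0]
    - [0,0,0]
    - [0,0,0]
    - [0,0,0]
    - [0,0,0]
    - [0,0,0]

```text
time_s: 4.32
ee_pos: [0.5586, -0.1799, 0.0827]
ee_rot: [[0.759, -0.127, 0.638], [-0.098, -0.992, -0.081], [0.643, -0.001, -0.766]]
contact_force: [0.4, -0.0, -1.2]
finger_gap: 0.723
grip_force: 0.0
```

Emit:
jog_arm:
  slide:
    - [0,0,0]
    - [0,0,0]
    - [0,0,0]
    - [0,0,0]
    - [0,0,0]
  rot:
    - [0,0,0]
    - [0,0,0]
    - [0,0,0]
    - [0,0,0]
    - [0,0,0]
  claw: 3.5

```text
time_s: 4.95
ee_pos: [0.5589, -0.179, 0.0833]
ee_rot: [[0.759, -0.127, 0.639], [-0.098, -0.992, -0.081], [0.644, -0.001, -0.765]]
contact_force: [0.3, -0.6, -1.3]
finger_gap: 0.526
grip_force: 61.2
```

Run:
```python
from kin import *
print(grasp('A'),env.get_obs()['moment'].round(2)); s=st(); Q=s[1]
s=go(s,s[0]+.06*AX,Q,5)
s=go(s,np.array([.46,-.15,.33]),RG,10)
s=go(s,place(.028,.035,.235),RP,18)
import cv2
c=np.zeros((600,800,3),'uint8')
for i,(n,x,y,w,h,k) in enumerate((('top',250,130,130,200,3),('side',200,180,130,200,3))):
    im=eyes.capture(n)[:,:,::-1]; im=np.clip(im*(1.8 if n=='top' else 1.3),0,255).astype('uint8'); c[:,i*400:i*400+390]=cv2.resize(im[y:y+h,x:x+w],None,fx=k,fy=k)[:600]
cv2.imwrite('pics/e.png',c)
```

```text
[ 0.55848503 -0.18027141  0.08220712] [0.09 0.47 0.  ]
t 4.95 p [ 0.5589 -0.179   0.0833] F [ 0.3 -0.6 -1.3] gap 4.49 grip 61.2
5 rows [0.11, -0.0, -1.2] [0.0, 0.0, 0.0]
  end [ 0.5247 -0.1747  0.1328] [-0.68  0.31  2.29  1.8   0.36 -0.68] max speed frac 0.32
10 rows [0.75, -0.16, -1.94] [-0.01, -0.01, 0.0]
  end [ 0.4599 -0.1503  0.3296] [-0.77 -0.21  2.12  0.61  0.74  0.58] max speed frac 0.72
18 rows [-0.48, -2.17, 0.02] [-0.64, -1.9, 1.56]
  end [0.5314 0.2384 0.3031] [ 0.35  0.26  1.48 -0.07  1.36  2.58] max speed frac 0.77
```

View pics/e.png

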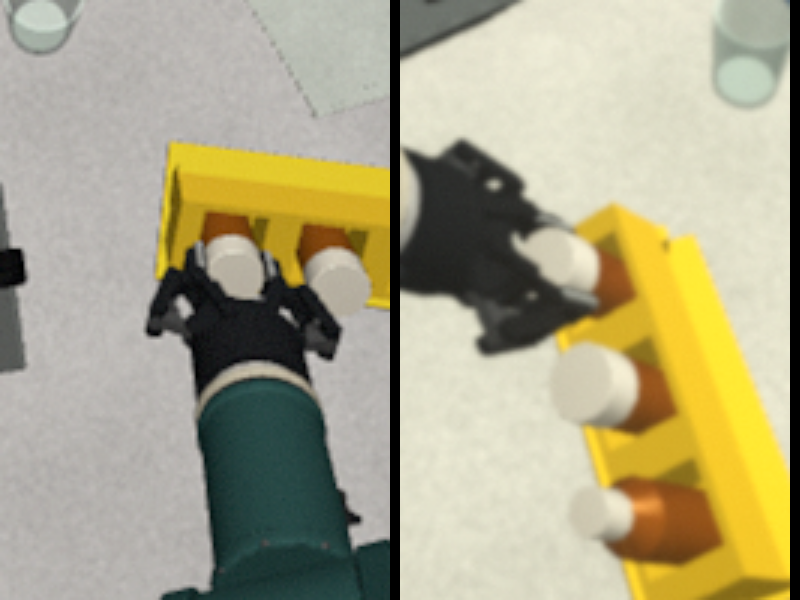

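The fingers hold the jar A cap at (233,265) in the top panel, with an opening of about 45 mm and 61 N. I'll draw it out along the slot axis, then lift.

Emit:
jog_arm:
  slide:
    - [0.11,0,-1.2]
    - [0.11,0,-1.2]
    - [0.11,0,-1.2]
    - [0.11,0,-1.2]
    - [0.11,0,-1.2]
  rot:
    - [0,0,0]
    - [0,0,0]
    - [0,0,0]
    - [0,0,0]
    - [0,0,0]

```text
time_s: 5.68
ee_pos: [0.5246, -0.1745, 0.133]
ee_rot: [[0.759, -0.127, 0.639], [-0.098, -0.992, -0.081], [0.644, -0.001, -0.765]]
contact_force: [-0.2, 0.1, -2.4]
finger_gap: 0.523
grip_force: 61.3
```

Emit:
jog_arm:
  slide:
    - [0.75,-0.16,-1.94]
    - [0.75,-0.16,-1.94]
    - [0.75,-0.16,-1.94]
    - [0.75,-0.16,-1.94]
    - [0.75,-0.16,-1.94]
    - [0.75,-0.16,-1.94]
    - [0.75,-0.16,-1.94]
    - [0.75,-0.16,-1.94]
    - [0.75,-0.16,-1.94]
    - [0.75,-0.16,-1.94]
  rot:
    - [0,0,0]
    - [0,0,0]
    - [0,0,0]
    - [0,0,0]
    - [0,0,0]
    - [0,0,0]
    - [0,0,0]
    - [0,0,0]
    - [0,0,0]
    - [0,0,0]

```text
time_s: 6.92
ee_pos: [0.4589, -0.1495, 0.3294]
ee_rot: [[0.76, -0.126, 0.638], [-0.098, -0.992, -0.08], [0.643, -0.002, -0.766]]
contact_force: [0.6, 0.1, -1.3]
finger_gap: 0.516
grip_force: 61.4
```

Run:
```python
from kin import *
s=st(); s=go(s,place(.028,.035,.235),RP,20)
s=go(s,place(.028,.035,.09),RP,8); print(place(.028,.035,.0))
```

```text
t 6.92 p [ 0.4589 -0.1495  0.3294] F [ 0.6  0.1 -1.3] gap 4.41 grip 61.4
20 rows [-0.43, -1.95, 0.02] [-0.59, -1.71, 1.4]
  end [0.5306 0.2385 0.3029] [ 0.35  0.26  1.48 -0.08  1.36  2.59] max speed frac 0.7
8 rows [-0.15, -0.01, 1.81] [0.01, 0.0, 0.01]
  end [0.5315 0.2387 0.1576] [ 0.35  0.39  1.66 -0.08  1.04  2.61] max speed frac 0.15
[0.53150167 0.23868267 0.06737116]
```

Emit:
jog_arm:
  slide:
    - [-0.43,-1.95,0.02]
    - [-0.43,-1.95,0.02]
    - [-0.43,-1.95,0.02]
    - [-0.43,-1.95,0.02]
    - [-0.43,-1.95,0.02]
    - [-0.43,-1.95,0.02]
    - [-0.43,-1.95,0.02]
    - [-0.43,-1.95,0.02]
    - [-0.43,-1.95,0.02]
    - [-0.43,-1.95,0.02]
  rot:
    - [-0.59,-1.71,1.4]
    - [-0.59,-1.71,1.4]
    - [-0.59,-1.71,1.4]
    - [-0.59,-1.71,1.4]
    - [-0.59,-1.71,1.4]
    - [-0.59,-1.71,1.4]
    - [-0.59,-1.71,1.4]
    - [-0.59,-1.71,1.4]
    - [-0.59,-1.71,1.4]
    - [-0.59,-1.71,1.4]

```text
time_s: 8.18
ee_pos: [0.4719, 0.0481, 0.3092]
ee_rot: [[0.849, -0.38, 0.367], [-0.365, -0.924, -0.111], [0.381, -0.039, -0.924]]
contact_force: [0.8, -0.1, -1.7]
finger_gap: 0.521
grip_force: 61.5
```

Emit:
jog_arm:
  slide:
    - [-0.43,-1.95,0.02]
    - [-0.43,-1.95,0.02]
    - [-0.43,-1.95,0.02]
    - [-0.43,-1.95,0.02]
    - [-0.43,-1.95,0.02]
    - [-0.43,-1.95,0.02]
    - [-0.43,-1.95,0.02]
    - [-0.43,-1.95,0.02]
    - [-0.43,-1.95,0.02]
    - [-0.43,-1.95,0.02]
  rot:
    - [-0.59,-1.71,1.4]
    - [-0.59,-1.71,1.4]
    - [-0.59,-1.71,1.4]
    - [-0.59,-1.71,1.4]
    - [-0.59,-1.71,1.4]
    - [-0.59,-1.71,1.4]
    - [-0.59,-1.71,1.4]
    - [-0.59,-1.71,1.4]
    - [-0.59,-1.71,1.4]
    - [-0.59,-1.71,1.4]

```text
time_s: 9.43
ee_pos: [0.5313, 0.2379, 0.3021]
ee_rot: [[0.793, -0.606, 0.067], [-0.603, -0.796, -0.055], [0.086, 0.003, -0.996]]
contact_force: [-0.5, 0.3, -1.9]
finger_gap: 0.528
grip_force: 61.5
```

Run:
```python
from kin import *
s=st(); 
import cv2
c=np.zeros((600,800,3),'uint8')
for i,(n,x,y,w,h,k) in enumerate((('top',120,130,130,200,3),('side',120,40,130,200,3))):
    im=eyes.capture(n)[:,:,::-1]; im=np.clip(im*(1.8 if n=='top' else 1.3),0,255).astype('uint8'); c[:,i*400:i*400+390]=cv2.resize(im[y:y+h,x:x+w],None,fx=k,fy=k)[:600]
cv2.imwrite('pics/f.png',c)
g=s[0]-env.pinch_z*RP[:,2]; b=g-[0,0,.086]
for n,(x,y,o) in (('top',(120,130,0)),('side',(120,40,400))): print(n,[((proj(n,P)-[x,y])*3+[o,0]).round().tolist() for P in (b,b+[0,0,.1])])
s=go(s,place(.028,.035,.09),RP,8);s=go(s,place(.028,.035,.01),RP,8)
```

```text
t 9.43 p [0.5313 0.2379 0.3021] F [-0.5  0.3 -1.9] gap 4.51 grip 61.5
top [[18.0, 268.0], [-38.0, 249.0]]
side [[563.0, 147.0], [536.0, 25.0]]
8 rows [-0.16, -0.01, 1.8] [0.02, 0.01, -0.0]
  end [0.5315 0.2385 0.1576] [ 0.35  0.39  1.67 -0.09  1.04  2.61] max speed frac 0.15
8 rows [-0.09, -0.0, 1.0] [0.0, -0.0, -0.0]
  end [0.5314 0.2385 0.0772] [ 0.35  0.5   1.74 -0.1   0.86  2.63] max speed frac 0.08
```

View pics/f.png

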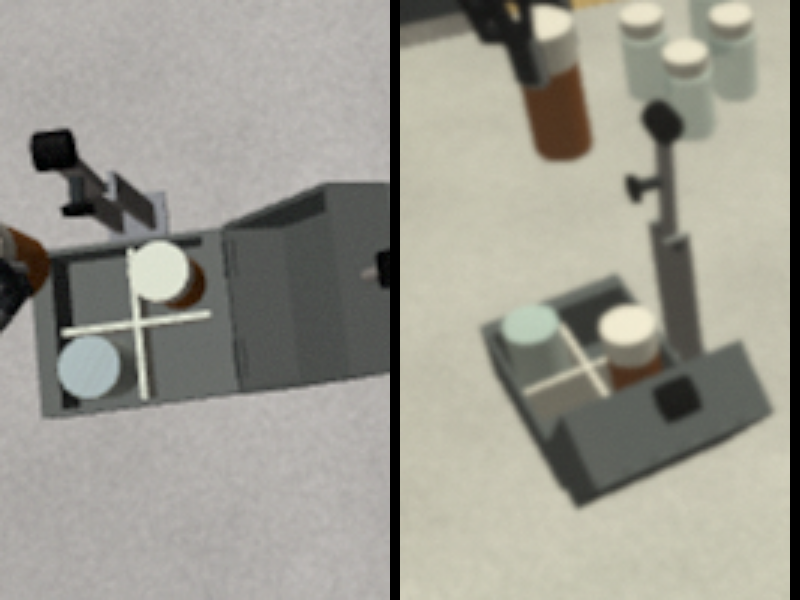

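The picture shows jar A held above and beside cell_2, clear of the foot: body edges at 525/580 near the top and 533/591 near the bottom in the side panel. Compared with the predicted vertical axis it tilts about 4° (top towards +x). I'll lean the tool 3.5° further to correct that, then descend.

```bash
sed -i 's/l=np.radians(5)/l=np.radians(8.5)/' h.py
python3 - <<'E'
from kin import *
s=st(); 
s=go(s,place(.028,.035,.09),RP,12);s=go(s,place(.028,.035,.012),RP,10)
E
```

```text
t 9.53 p [0.5326 0.2386 0.3019] F [ 0.6  1.3 -2.1] gap 4.47 grip 61.6
12 rows [-0.14, 0.0, 1.2] [0.01, 0.29, 0.0]
  end [0.5324 0.2386 0.157 ] [ 0.38  0.38  1.69 -0.15  1.    2.68] max speed frac 0.11
10 rows [-0.11, 0.01, 0.77] [-0.0, 0.0, 0.0]
  end [0.5322 0.2376 0.0792] [ 0.38  0.49  1.76 -0.17  0.83  2.72] max speed frac 0.06
```

Emit:
jog_arm:
  slide:
    - [-0.14,0,1.2]
    - [-0.14,0,1.2]
    - [-0.14,0,1.2]
    - [-0.14,0,1.2]
    - [-0.14,0,1.2]
    - [-0.14,0,1.2]
    - [-0.14,0,1.2]
    - [-0.14,0,1.2]
    - [-0.14,0,1.2]
    - [-0.14,0,1.2]
    - [-0.14,0,1.2]
    - [-0.14,0,1.2]
  rot:
    - [0,0.29,0]
    - [0,0.29,0]
    - [0,0.29,0]
    - [0,0.29,0]
    - [0,0.29,0]
    - [0,0.29,0]
    - [0,0.29,0]
    - [0,0.29,0]
    - [0,0.29,0]
    - [0,0.29,0]
    - [0,0.29,0]
    - [0,0.29,0]

```text
time_s: 11.02
ee_pos: [0.532, 0.2372, 0.1569]
ee_rot: [[0.787, -0.605, 0.118], [-0.598, -0.796, -0.091], [0.149, 0.001, -0.989]]
contact_force: [0.4, 0.1, -2.0]
finger_gap: 0.523
grip_force: 61.6
```

Emit:
jog_arm:
  slide:
    - [-0.11,0.01,0.77]
    - [-0.11,0.01,0.77]
    - [-0.11,0.01,0.77]
    - [-0.11,0.01,0.77]
    - [-0.11,0.01,0.77]
    - [-0.11,0.01,0.77]
    - [-0.11,0.01,0.77]
    - [-0.11,0.01,0.77]
    - [-0.11,0.01,0.77]
  rot:
    - [0,0,0]
    - [0,0,0]
    - [0,0,0]
    - [0,0,0]
    - [0,0,0]
    - [0,0,0]
    - [0,0,0]
    - [0,0,0]
    - [0,0,0]

```text
time_s: 12.15
ee_pos: [0.5318, 0.2361, 0.0871]
ee_rot: [[0.787, -0.605, 0.118], [-0.598, -0.796, -0.091], [0.149, 0.001, -0.989]]
contact_force: [0.7, 1.4, -2.0]
finger_gap: 0.524
grip_force: 61.6
```

Emit:
jog_arm:
  slide:
    - [-0.03,0,0.25]
    - [-0.03,0,0.25]
    - [-0.03,0,0.25]
  rot:
    - [0,0,0]
    - [0,0,0]
    - [0,0,0]

```text
time_s: 12.52
ee_pos: [0.5321, 0.236, 0.0802]
ee_rot: [[0.787, -0.605, 0.118], [-0.598, -0.796, -0.091], [0.149, 0.001, -0.989]]
contact_force: [-0.0, 1.2, -1.9]
finger_gap: 0.523
grip_force: 61.6
```

Emit:
jog_arm:
  slide:
    - [-0.03,0,0.2]
    - [-0.03,0,0.2]
    - [-0.03,0,0.2]
  rot:
    - [0,0,0]
    - [0,0,0]
    - [0,0,0]

```text
time_s: 12.9
ee_pos: [0.5319, 0.236, 0.074]
ee_rot: [[0.787, -0.605, 0.118], [-0.598, -0.796, -0.091], [0.149, 0.001, -0.989]]
contact_force: [-0.5, 0.4, -1.4]
finger_gap: 0.526
grip_force: 61.6
```

Emit:
jog_arm:
  slide:
    - [-0.02,0,0.1]
    - [0,0,0]
  rot:
    - [0,0,0]
    - [0,0,0]

```text
time_s: 13.15
ee_pos: [0.5318, 0.236, 0.0729]
ee_rot: [[0.788, -0.605, 0.118], [-0.598, -0.796, -0.091], [0.149, 0.001, -0.989]]
contact_force: [-0.4, 0.5, -2.0]
finger_gap: 0.524
grip_force: 61.6
```

Emit:
jog_arm:
  slide:
    - [-0.02,0,0.1]
    - [-0.02,0,0.1]
  rot:
    - [0,0,0]
    - [0,0,0]

```text
time_s: 13.4
ee_pos: [0.5324, 0.2359, 0.0716]
ee_rot: [[0.788, -0.605, 0.119], [-0.598, -0.796, -0.091], [0.15, 0.001, -0.989]]
contact_force: [-1.4, -2.2, 9.8]
finger_gap: 0.519
grip_force: 62.6
```

Emit:
jog_arm:
  slide:
    - [-0.02,0,0.1]
    - [-0.02,0,0.1]
  rot:
    - [0,0,0]
    - [0,0,0]

```text
time_s: 13.65
ee_pos: [0.5332, 0.2356, 0.0713]
ee_rot: [[0.788, -0.604, 0.121], [-0.597, -0.797, -0.092], [0.152, 0.0, -0.988]]
contact_force: [-3.3, -5.8, 23.6]
finger_gap: 0.521
grip_force: 64.0
```

Emit:
jog_arm:
  slide:
    - [0.03,0,-0.2]
    - [0,0,0]
  rot:
    - [0,0,0]
    - [0,0,0]

```text
time_s: 13.9
ee_pos: [0.5323, 0.2361, 0.0717]
ee_rot: [[0.787, -0.605, 0.119], [-0.598, -0.796, -0.091], [0.15, 0.0, -0.989]]
contact_force: [-0.2, -1.1, 7.1]
finger_gap: 0.521
grip_force: 62.4
```

Emit:
jog_arm:
  slide:
    - [0,0,0]
    - [0,0,0]
    - [0,0,0]
    - [0,0,0]
  rot:
    - [0,0,0]
    - [0,0,0]
    - [0,0,0]
    - [0,0,0]
  claw: 6.0

```text
time_s: 14.4
ee_pos: [0.5317, 0.2361, 0.0708]
ee_rot: [[0.788, -0.605, 0.118], [-0.598, -0.796, -0.091], [0.149, 0.001, -0.989]]
contact_force: [-0.5, -0.0, -0.0]
finger_gap: 0.705
grip_force: 0.0
```

Run:
```python
from kin import *
s=st(); Q=s[1]
s=go(s,s[0]-.06*Q[:,2],Q,4)
s=go(s,np.array([*place(.0,.0,.0)[:2],.34]),RP,7)
s=go(s,np.array([.46,-.20,.34]),RG,20)
s=go(s,grasp('B',.08),RG,8)
s=go(s,grasp('B',.0),RG,7)
```

```text
t 14.4 p [0.5317 0.2361 0.0708] F [-0.5 -0.  -0. ] gap 6.02 grip 0.0
4 rows [-0.0, -0.0, -1.5] [0.0, 0.0, 0.0]
  end [0.5246 0.2416 0.1301] [ 0.4   0.41  1.72 -0.16  0.94  2.71] max speed frac 0.12
7 rows [0.63, 0.61, -2.94] [0.01, -0.01, 0.0]
  end [0.5094 0.1998 0.3402] [ 0.33  0.16  1.52 -0.13  1.38  2.57] max speed frac 0.23
20 rows [0.54, 1.96, 0.18] [0.62, 1.54, -1.38]
  end [ 0.4596 -0.2005  0.3408] [-0.9  -0.17  2.06  0.65  0.83  0.45] max speed frac 0.62
8 rows [-1.15, 0.57, 2.25] [0.0, 0.0, 0.01]
  end [ 0.4986 -0.2516  0.1438] [-0.9   0.3   2.24  1.45  0.47 -0.5 ] max speed frac 0.61
7 rows [0.0, 0.0, 1.14] [0.0, 0.0, -0.0]
  end [ 0.5494 -0.2582  0.0826] [-0.81  0.49  2.19  1.82  0.43 -0.83] max speed frac 0.21
```

Emit:
jog_arm:
  slide:
    - [0,0,-1.5]
    - [0,0,-1.5]
    - [0,0,-1.5]
    - [0,0,-1.5]
    - [0.63,0.61,-2.94]
    - [0.63,0.61,-2.94]
    - [0.63,0.61,-2.94]
    - [0.63,0.61,-2.94]
    - [0.63,0.61,-2.94]
    - [0.63,0.61,-2.94]
    - [0.63,0.61,-2.94]
  rot:
    - [0,0,0]
    - [0,0,0]
    - [0,0,0]
    - [0,0,0]
    - [0,0,0]
    - [0,0,0]
    - [0,0,0]
    - [0,0,0]
    - [0,0,0]
    - [0,0,0]
    - [0,0,0]

```text
time_s: 15.78
ee_pos: [0.5087, 0.1997, 0.3423]
ee_rot: [[0.787, -0.605, 0.118], [-0.598, -0.796, -0.091], [0.149, 0.001, -0.989]]
contact_force: [0.9, 0.1, -0.8]
finger_gap: 0.704
grip_force: 0.0
```

Emit:
jog_arm:
  slide:
    - [0.54,1.96,0.18]
    - [0.54,1.96,0.18]
    - [0.54,1.96,0.18]
    - [0.54,1.96,0.18]
    - [0.54,1.96,0.18]
    - [0.54,1.96,0.18]
    - [0.54,1.96,0.18]
    - [0.54,1.96,0.18]
    - [0.54,1.96,0.18]
    - [0.54,1.96,0.18]
  rot:
    - [0.62,1.54,-1.38]
    - [0.62,1.54,-1.38]
    - [0.62,1.54,-1.38]
    - [0.62,1.54,-1.38]
    - [0.62,1.54,-1.38]
    - [0.62,1.54,-1.38]
    - [0.62,1.54,-1.38]
    - [0.62,1.54,-1.38]
    - [0.62,1.54,-1.38]
    - [0.62,1.54,-1.38]

```text
time_s: 17.02
ee_pos: [0.4581, 0.0025, 0.3343]
ee_rot: [[0.838, -0.378, 0.394], [-0.357, -0.925, -0.127], [0.413, -0.035, -0.91]]
contact_force: [-1.0, -0.6, 0.1]
finger_gap: 0.706
grip_force: 0.0
```

Emit:
jog_arm:
  slide:
    - [0.54,1.96,0.18]
    - [0.54,1.96,0.18]
    - [0.54,1.96,0.18]
    - [0.54,1.96,0.18]
    - [0.54,1.96,0.18]
    - [0.54,1.96,0.18]
    - [0.54,1.96,0.18]
    - [0.54,1.96,0.18]
    - [0.54,1.96,0.18]
    - [0.54,1.96,0.18]
  rot:
    - [0.62,1.54,-1.38]
    - [0.62,1.54,-1.38]
    - [0.62,1.54,-1.38]
    - [0.62,1.54,-1.38]
    - [0.62,1.54,-1.38]
    - [0.62,1.54,-1.38]
    - [0.62,1.54,-1.38]
    - [0.62,1.54,-1.38]
    - [0.62,1.54,-1.38]
    - [0.62,1.54,-1.38]

```text
time_s: 18.27
ee_pos: [0.4593, -0.2006, 0.3425]
ee_rot: [[0.759, -0.126, 0.639], [-0.094, -0.992, -0.084], [0.645, 0.003, -0.764]]
contact_force: [0.7, 0.1, -0.6]
finger_gap: 0.706
grip_force: 0.0
```

Run:
```python
from kin import *
s=st(); s=go(s,grasp('B',.08),RG,10); s=go(s,grasp('B',.0),RG,8)
import cv2
c=np.zeros((600,800,3),'uint8')
for i,(n,x,y,w,h,k) in enumerate((('top',120,130,130,200,3),('side',120,40,130,200,3))):
    im=eyes.capture(n)[:,:,::-1]; im=np.clip(im*(1.8 if n=='top' else 1.3),0,255).astype('uint8'); c[:,i*400:i*400+390]=cv2.resize(im[y:y+h,x:x+w],None,fx=k,fy=k)[:600]
cv2.imwrite('pics/g.png',c)
for n,(x,y,o) in (('top',(120,130,0)),('side',(120,40,400))): print(n,[((proj(n,T(*CASE,P))-[x,y])*3+[o,0]).round().tolist() for P in ((.0315,.0315,.106),(.0315,-.0315,.106))])
```

```text
t 18.27 p [ 0.4593 -0.2006  0.3425] F [ 0.7  0.1 -0.6] gap 6.03 grip 0.0
10 rows [-0.93, 0.45, 1.81] [0.01, -0.01, 0.02]
  end [ 0.4986 -0.2514  0.1443] [-0.91  0.3   2.24  1.44  0.47 -0.5 ] max speed frac 0.49
8 rows [-0.0, 0.01, 1.0] [-0.0, -0.01, 0.0]
  end [ 0.5495 -0.2587  0.083 ] [-0.81  0.49  2.19  1.82  0.43 -0.83] max speed frac 0.18
top [[74.0, 281.0], [157.0, 270.0]]
side [[595.0, 275.0], [627.0, 320.0]]
```

View pics/g.png

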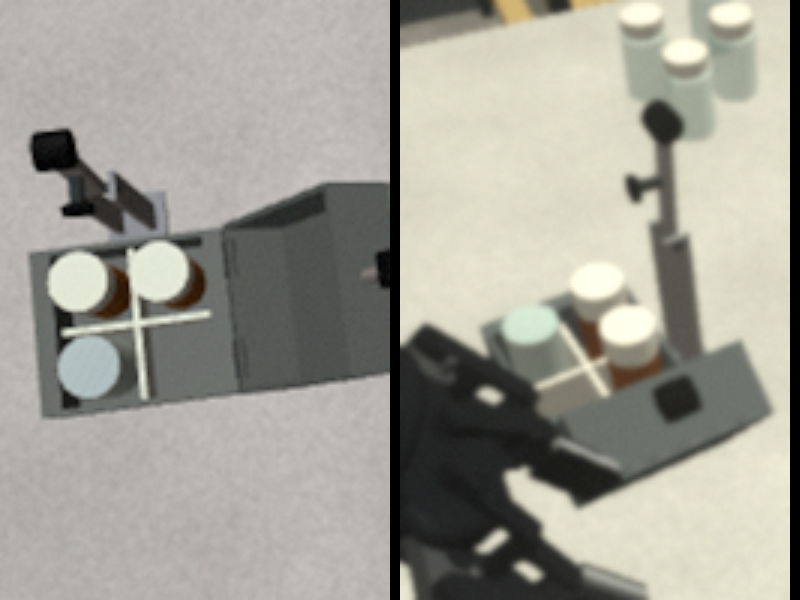

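Jar A stands upright in cell_2: cap at (79,282) in the top panel against (74,281) predicted, the same offset as the loaded jar shows. Everything else is unmoved. On to jar B.

Emit:
jog_arm:
  slide:
    - [-0.93,0.45,1.81]
    - [-0.93,0.45,1.81]
    - [-0.93,0.45,1.81]
    - [-0.93,0.45,1.81]
    - [-0.93,0.45,1.81]
    - [-0.93,0.45,1.81]
    - [-0.93,0.45,1.81]
    - [-0.93,0.45,1.81]
    - [-0.93,0.45,1.81]
    - [-0.93,0.45,1.81]
  rot:
    - [0,0,0]
    - [0,0,0]
    - [0,0,0]
    - [0,0,0]
    - [0,0,0]
    - [0,0,0]
    - [0,0,0]
    - [0,0,0]
    - [0,0,0]
    - [0,0,0]
  claw: 6.2

```text
time_s: 19.62
ee_pos: [0.4993, -0.2504, 0.1435]
ee_rot: [[0.759, -0.127, 0.639], [-0.095, -0.992, -0.083], [0.644, 0.002, -0.765]]
contact_force: [0.4, 0.3, 0.3]
finger_gap: 0.727
grip_force: 0.0
```

Emit:
jog_arm:
  slide:
    - [0,0.01,1.0]
    - [0,0.01,1.0]
    - [0,0.01,1.0]
    - [0,0.01,1.0]
    - [0,0.01,1.0]
    - [0,0.01,1.0]
    - [0,0.01,1.0]
    - [0,0.01,1.0]
  rot:
    - [0,0,0]
    - [0,0,0]
    - [0,0,0]
    - [0,0,0]
    - [0,0,0]
    - [0,0,0]
    - [0,0,0]
    - [0,0,0]

```text
time_s: 20.62
ee_pos: [0.5506, -0.2577, 0.0828]
ee_rot: [[0.759, -0.126, 0.639], [-0.095, -0.992, -0.083], [0.644, 0.002, -0.765]]
contact_force: [0.0, 0.0, 0.1]
finger_gap: 0.729
grip_force: 0.0
```

Emit:
jog_arm:
  slide:
    - [0,0,0]
    - [0,0,0]
    - [0,0,0]
    - [0,0,0]
    - [0,0,0]
  rot:
    - [0,0,0]
    - [0,0,0]
    - [0,0,0]
    - [0,0,0]
    - [0,0,0]
  claw: 3.5

```text
time_s: 21.25
ee_pos: [0.5498, -0.2587, 0.0826]
ee_rot: [[0.759, -0.128, 0.639], [-0.096, -0.992, -0.084], [0.644, 0.002, -0.765]]
contact_force: [1.8, 1.5, 2.3]
finger_gap: 0.525
grip_force: 61.4
```

Run:
```python
from kin import *
print(grasp('B')); s=st(); Q=s[1]
s=go(s,s[0]+.06*AX,Q,5)
s=go(s,np.array([.45,-.22,.34]),RG,10)
s=go(s,place(-.033,-.030,.235),RP,20)
s=go(s,place(-.033,-.030,.09),RP,11)
s=go(s,place(-.033,-.030,.015),RP,9); print(place(0,0,.006))
```

```text
[ 0.54948503 -0.25837141  0.08270712]
t 21.25 p [ 0.5498 -0.2587  0.0826] F [1.8 1.5 2.3] gap 4.48 grip 61.4
5 rows [0.11, 0.0, -1.2] [0.0, 0.0, 0.0]
  end [ 0.5156 -0.2542  0.132 ] [-0.87  0.34  2.22  1.53  0.45 -0.56] max speed frac 0.23
10 rows [0.81, -0.25, -2.04] [0.01, -0.01, 0.01]
  end [ 0.4502 -0.2204  0.3403] [-0.97 -0.16  2.06  0.68  0.87  0.37] max speed frac 0.52
20 rows [-0.62, -1.86, -0.03] [-0.62, -1.54, 1.38]
  end [0.4816 0.1648 0.303 ] [ 0.28  0.12  1.66 -0.12  1.27  2.53] max speed frac 0.59
11 rows [-0.2, 0.0, 1.31] [-0.0, 0.0, -0.0]
  end [0.4812 0.1653 0.1572] [ 0.28  0.28  1.85 -0.15  0.92  2.59] max speed frac 0.12
9 rows [-0.13, 0.0, 0.82] [-0.0, 0.0, -0.0]
  end [0.4806 0.1657 0.0825] [ 0.28  0.4   1.93 -0.18  0.74  2.63] max speed frac 0.08
[0.50940108 0.19952813 0.0735054 ]
```

Emit:
jog_arm:
  slide:
    - [0.11,0,-1.2]
    - [0.11,0,-1.2]
    - [0.11,0,-1.2]
    - [0.11,0,-1.2]
    - [0.11,0,-1.2]
  rot:
    - [0,0,0]
    - [0,0,0]
    - [0,0,0]
    - [0,0,0]
    - [0,0,0]

```text
time_s: 21.88
ee_pos: [0.5144, -0.2545, 0.1314]
ee_rot: [[0.76, -0.129, 0.636], [-0.097, -0.992, -0.085], [0.642, 0.003, -0.767]]
contact_force: [0.9, 0.1, -1.6]
finger_gap: 0.521
grip_force: 61.8
```

Emit:
jog_arm:
  slide:
    - [0.81,-0.25,-2.04]
    - [0.81,-0.25,-2.04]
    - [0.81,-0.25,-2.04]
    - [0.81,-0.25,-2.04]
    - [0.81,-0.25,-2.04]
    - [0.81,-0.25,-2.04]
    - [0.81,-0.25,-2.04]
    - [0.81,-0.25,-2.04]
    - [0.81,-0.25,-2.04]
    - [0.81,-0.25,-2.04]
  rot:
    - [0,0,0]
    - [0,0,0]
    - [0,0,0]
    - [0,0,0]
    - [0,0,0]
    - [0,0,0]
    - [0,0,0]
    - [0,0,0]
    - [0,0,0]
    - [0,0,0]

```text
time_s: 23.12
ee_pos: [0.449, -0.2198, 0.3396]
ee_rot: [[0.76, -0.129, 0.637], [-0.097, -0.992, -0.084], [0.642, 0.002, -0.767]]
contact_force: [-0.6, -0.8, -0.9]
finger_gap: 0.52
grip_force: 61.8
```

Emit:
jog_arm:
  slide:
    - [-0.62,-1.86,-0.03]
    - [-0.62,-1.86,-0.03]
    - [-0.62,-1.86,-0.03]
    - [-0.62,-1.86,-0.03]
    - [-0.62,-1.86,-0.03]
    - [-0.62,-1.86,-0.03]
    - [-0.62,-1.86,-0.03]
    - [-0.62,-1.86,-0.03]
    - [-0.62,-1.86,-0.03]
    - [-0.62,-1.86,-0.03]
  rot:
    - [-0.62,-1.54,1.38]
    - [-0.62,-1.54,1.38]
    - [-0.62,-1.54,1.38]
    - [-0.62,-1.54,1.38]
    - [-0.62,-1.54,1.38]
    - [-0.62,-1.54,1.38]
    - [-0.62,-1.54,1.38]
    - [-0.62,-1.54,1.38]
    - [-0.62,-1.54,1.38]
    - [-0.62,-1.54,1.38]

```text
time_s: 24.38
ee_pos: [0.4425, -0.0259, 0.3116]
ee_rot: [[0.838, -0.38, 0.391], [-0.36, -0.924, -0.127], [0.41, -0.034, -0.912]]
contact_force: [-0.4, 0.6, -1.2]
finger_gap: 0.525
grip_force: 61.8
```

Emit:
jog_arm:
  slide:
    - [-0.62,-1.86,-0.03]
    - [-0.62,-1.86,-0.03]
    - [-0.62,-1.86,-0.03]
    - [-0.62,-1.86,-0.03]
    - [-0.62,-1.86,-0.03]
    - [-0.62,-1.86,-0.03]
    - [-0.62,-1.86,-0.03]
    - [-0.62,-1.86,-0.03]
    - [-0.62,-1.86,-0.03]
    - [-0.62,-1.86,-0.03]
  rot:
    - [-0.62,-1.54,1.38]
    - [-0.62,-1.54,1.38]
    - [-0.62,-1.54,1.38]
    - [-0.62,-1.54,1.38]
    - [-0.62,-1.54,1.38]
    - [-0.62,-1.54,1.38]
    - [-0.62,-1.54,1.38]
    - [-0.62,-1.54,1.38]
    - [-0.62,-1.54,1.38]
    - [-0.62,-1.54,1.38]

```text
time_s: 25.62
ee_pos: [0.481, 0.1653, 0.3008]
ee_rot: [[0.787, -0.606, 0.116], [-0.599, -0.795, -0.091], [0.147, 0.002, -0.989]]
contact_force: [0.2, -0.4, -1.0]
finger_gap: 0.526
grip_force: 61.8
```

Run:
```python
from kin import *
s=st()
import cv2
c=np.zeros((600,800,3),'uint8')
for i,(n,x,y,w,h,k) in enumerate((('top',120,130,130,200,3),('side',120,40,130,200,3))):
    im=eyes.capture(n)[:,:,::-1]; im=np.clip(im*(1.8 if n=='top' else 1.3),0,255).astype('uint8'); c[:,i*400:i*400+390]=cv2.resize(im[y:y+h,x:x+w],None,fx=k,fy=k)[:600]
cv2.imwrite('pics/k.png',c)
g=s[0]-env.pinch_z*RP[:,2]; b=g-[0,0,.086]
for n,(x,y,o) in (('top',(120,130,0)),('side',(120,40,400))): print(n,[((proj(n,P)-[x,y])*3+[o,0]).round().tolist() for P in (b,b+[0,0,.072],b+[0,0,.1])])
s=go(s,place(-.033,-.030,.09),RP,11)
s=go(s,place(-.033,-.030,.015),RP,9)
```

```text
t 25.62 p [0.481  0.1653 0.3008] F [ 0.2 -0.4 -1. ] gap 4.49 grip 61.8
top [[127.0, 349.0], [100.0, 344.0], [88.0, 342.0]]
side [[519.0, 223.0], [497.0, 137.0], [487.0, 100.0]]
11 rows [-0.19, -0.0, 1.29] [0.01, 0.0, -0.01]
  end [0.4811 0.165  0.1574] [ 0.28  0.28  1.85 -0.15  0.92  2.59] max speed frac 0.12
9 rows [-0.13, -0.0, 0.82] [0.0, 0.0, 0.01]
  end [0.4805 0.1654 0.0826] [ 0.28  0.4   1.93 -0.18  0.74  2.63] max speed frac 0.08
```

View pics/k.png

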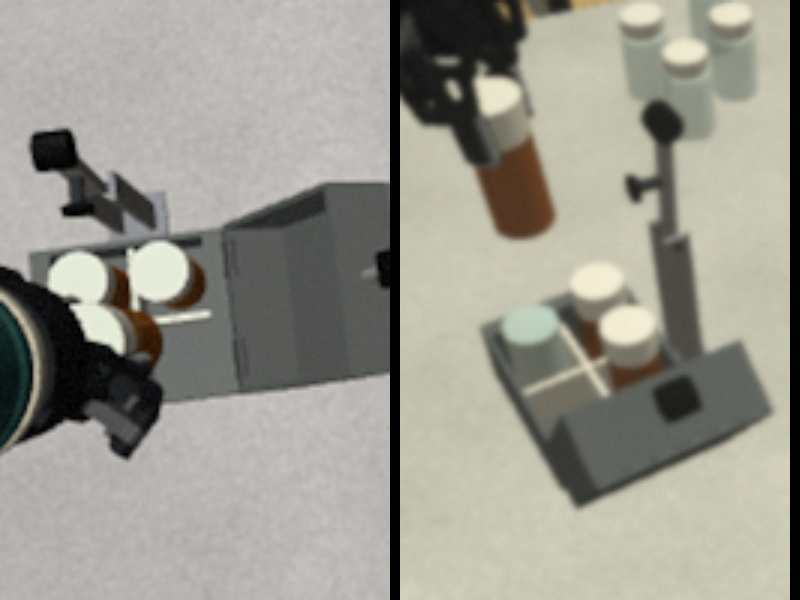

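Jar B hangs upright: its axis slope in the side panel matches the prediction, with the bottom at (522,222) against (519,223). Now I'll lower it into cell_1.

Emit:
jog_arm:
  slide:
    - [-0.19,0,1.29]
    - [-0.19,0,1.29]
    - [-0.19,0,1.29]
    - [-0.19,0,1.29]
    - [-0.19,0,1.29]
    - [-0.19,0,1.29]
    - [-0.19,0,1.29]
    - [-0.19,0,1.29]
    - [-0.19,0,1.29]
    - [-0.19,0,1.29]
    - [-0.19,0,1.29]
  rot:
    - [0,0,0]
    - [0,0,0]
    - [0,0,0]
    - [0,0,0]
    - [0,0,0]
    - [0,0,0]
    - [0,0,0]
    - [0,0,0]
    - [0,0,0]
    - [0,0,0]
    - [0,0,0]

```text
time_s: 27.1
ee_pos: [0.4817, 0.1646, 0.1573]
ee_rot: [[0.787, -0.605, 0.118], [-0.598, -0.796, -0.091], [0.149, 0.001, -0.989]]
contact_force: [-0.6, -0.0, -0.9]
finger_gap: 0.523
grip_force: 61.8
```

Emit:
jog_arm:
  slide:
    - [-0.13,0,0.82]
    - [-0.13,0,0.82]
    - [-0.13,0,0.82]
    - [-0.13,0,0.82]
    - [-0.13,0,0.82]
    - [-0.13,0,0.82]
    - [-0.13,0,0.82]
    - [-0.13,0,0.82]
    - [-0.13,0,0.82]
  rot:
    - [0,0,0]
    - [0,0,0]
    - [0,0,0]
    - [0,0,0]
    - [0,0,0]
    - [0,0,0]
    - [0,0,0]
    - [0,0,0]
    - [0,0,0]

```text
time_s: 28.22
ee_pos: [0.4812, 0.1649, 0.0828]
ee_rot: [[0.787, -0.605, 0.118], [-0.598, -0.796, -0.091], [0.149, 0.001, -0.989]]
contact_force: [0.6, 0.2, -1.6]
finger_gap: 0.521
grip_force: 61.8
```

Emit:
jog_arm:
  slide:
    - [-0.04,0,0.25]
    - [-0.04,0,0.25]
    - [-0.03,0,0.2]
  rot:
    - [0,0,0]
    - [0,0,0]
    - [0,0,0]

```text
time_s: 28.6
ee_pos: [0.4813, 0.1649, 0.0764]
ee_rot: [[0.787, -0.605, 0.118], [-0.598, -0.796, -0.091], [0.149, 0.001, -0.989]]
contact_force: [0.5, 0.7, -0.3]
finger_gap: 0.52
grip_force: 61.8
```

Emit:
jog_arm:
  slide:
    - [-0.03,0,0.15]
    - [-0.02,0,0.1]
  rot:
    - [0,0,0]
    - [0,0,0]

```text
time_s: 28.85
ee_pos: [0.481, 0.165, 0.0738]
ee_rot: [[0.787, -0.605, 0.118], [-0.598, -0.796, -0.091], [0.149, 0.001, -0.989]]
contact_force: [-0.3, 0.2, -1.2]
finger_gap: 0.528
grip_force: 61.8
```

Emit:
jog_arm:
  slide:
    - [-0.02,0,0.1]
    - [-0.02,0,0.1]
  rot:
    - [0,0,0]
    - [0,0,0]

```text
time_s: 29.1
ee_pos: [0.481, 0.165, 0.0717]
ee_rot: [[0.787, -0.605, 0.118], [-0.598, -0.796, -0.091], [0.149, 0.001, -0.989]]
contact_force: [-0.7, -0.2, -0.5]
finger_gap: 0.524
grip_force: 61.8
```

Emit:
jog_arm:
  slide:
    - [-0.02,0,0.1]
    - [0,0,0]
  rot:
    - [0,0,0]
    - [0,0,0]

```text
time_s: 29.35
ee_pos: [0.4811, 0.165, 0.0709]
ee_rot: [[0.787, -0.605, 0.118], [-0.598, -0.796, -0.091], [0.149, 0.001, -0.989]]
contact_force: [-1.4, -0.4, 1.9]
finger_gap: 0.525
grip_force: 62.1
```

Emit:
jog_arm:
  slide:
    - [0,0,0.05]
    - [0,0,0]
  rot:
    - [0,0,0]
    - [0,0,0]

```text
time_s: 29.6
ee_pos: [0.4813, 0.1648, 0.0708]
ee_rot: [[0.787, -0.605, 0.119], [-0.598, -0.796, -0.091], [0.15, 0.001, -0.989]]
contact_force: [-1.3, -1.8, 5.9]
finger_gap: 0.523
grip_force: 62.6
```

Emit:
jog_arm:
  slide:
    - [0,0,0]
    - [0,0,0]
    - [0,0,0]
    - [0,0,0]
  rot:
    - [0,0,0]
    - [0,0,0]
    - [0,0,0]
    - [0,0,0]
  claw: 6.0

```text
time_s: 30.1
ee_pos: [0.4808, 0.165, 0.0701]
ee_rot: [[0.788, -0.605, 0.118], [-0.598, -0.796, -0.091], [0.149, 0.001, -0.989]]
contact_force: [0.3, -0.2, -0.3]
finger_gap: 0.705
grip_force: 0.0
```

```bash
cat >> kin.py <<'E'
xc=rotz([1,0,0],CASE[2]); yc=rotz([0,1,0],CASE[2])
RL=frame([0,0,-1],-xc); RL2=frame([0,0,-1],xc)   # lid knob: fingers close along case x
RC=frame([0,0,-1],-yc)
def lidt(a,Q): return T(*CASE,lidknob(a))+env.pinch_z*Q[:,2]
def clt(a,Q): return T(*CASE,clknob(a))+env.pinch_z*Q[:,2]
E
python3 - <<'E'
from kin import *
s=st(); Q=s[1]
s=go(s,s[0]-.06*Q[:,2],Q,4)
s=go(s,np.array([.46,.14,.34]),Q,7)
for Rl in(RL,RL2):
    print('option'); r=go(s,lidt(LID0,Rl)+[0,0,.1],Rl,20)
    for a in(2.19,1.7,1.2,.6,0): print(a,ik(lidt(a,Rl),Rl,r[2])[0].round(2),ik(lidt(a,Rl),Rl,r[2])[1].round(4))
for a in(1.63,.8,0): print(a,ik(clt(a,RC),RC,s[2]))
E
```

```text
t 30.1 p [0.4808 0.165  0.0701] F [ 0.3 -0.2 -0.3] gap 6.02 grip 0.0
4 rows [-0.0, 0.0, -1.5] [0.0, 0.0, 0.0]
  end [0.4738 0.1705 0.1294] [ 0.3   0.32  1.89 -0.16  0.85  2.62] max speed frac 0.14
7 rows [0.55, 0.47, -2.96] [0.0, 0.0, 0.0]
  end [0.4598 0.1401 0.3401] [ 0.24  0.05  1.65 -0.12  1.35  2.48] max speed frac 0.26
option
20 rows [0.81, 0.06, 0.35] [-0.16, -0.41, 2.25]
  end [ 0.5354 -0.0042  0.2829] [-0.14  0.22  1.57  0.    1.34  2.87] max speed frac 0.09
2.19 [-0.14  0.32  1.71 -0.    1.12  2.87] 0.0
1.7 [-0.    0.26  1.67  0.02  1.22  2.98] 0.0264
1.2 [0.11 0.26 1.67 0.11 1.2  2.98] 0.1431
0.6 [0.22 0.34 1.73 0.21 1.04 2.98] 0.2422
0 [0.3  0.5  1.81 0.29 0.8  2.98] 0.2519
option
20 rows [-0.01, 1.01, 0.32] [0.51, -0.2, -6.73]
  end [ 0.5353 -0.0033  0.2829] [-0.14  0.22  1.57  0.    1.35 -0.27] max speed frac 0.56
2.19 [-0.14  0.32  1.71 -0.    1.12 -0.27] 0.0
1.7 [ 0.01  0.26  1.66 -0.    1.22 -0.12] 0.0
1.2 [0.19 0.27 1.64 0.   1.22 0.06] 0.0
0.6 [0.37 0.37 1.66 0.   1.11 0.23] 0.0
0 [0.45 0.52 1.71 0.   0.91 0.31] 0.0
1.63 (array([2.33702216e-01, 4.13187967e-01, 1.40906385e+00, 2.18831575e-12,
       1.31934083e+00, 1.66869854e+00]), np.float64(3.908580990336035e-11))
0.8 (array([ 2.47610471e-01,  3.29890121e-01,  1.61990873e+00, -7.32152681e-16,
        1.19179380e+00,  1.68260680e+00]), np.float64(4.80982230376107e-15))
0 (array([ 2.54354559e-01,  3.77569748e-01,  1.76881915e+00, -7.38835423e-11,
        9.95203756e-01,  1.68935089e+00]), np.float64(2.2295850052226624e-10))
```

Emit:
jog_arm:
  slide:
    - [0,0,-1.5]
    - [0,0,-1.5]
    - [0,0,-1.5]
    - [0,0,-1.5]
    - [0.55,0.47,-2.96]
    - [0.55,0.47,-2.96]
    - [0.55,0.47,-2.96]
    - [0.55,0.47,-2.96]
    - [0.55,0.47,-2.96]
    - [0.55,0.47,-2.96]
    - [0.55,0.47,-2.96]
  rot:
    - [0,0,0]
    - [0,0,0]
    - [0,0,0]
    - [0,0,0]
    - [0,0,0]
    - [0,0,0]
    - [0,0,0]
    - [0,0,0]
    - [0,0,0]
    - [0,0,0]
    - [0,0,0]

```text
time_s: 31.48
ee_pos: [0.4592, 0.14, 0.342]
ee_rot: [[0.788, -0.605, 0.118], [-0.598, -0.796, -0.091], [0.149, 0.001, -0.989]]
contact_force: [-0.3, 0.1, 0.2]
finger_gap: 0.699
grip_force: 0.0
```

Emit:
jog_arm:
  slide:
    - [-0.01,1.01,0.32]
    - [-0.01,1.01,0.32]
    - [-0.01,1.01,0.32]
    - [-0.01,1.01,0.32]
    - [-0.01,1.01,0.32]
    - [-0.01,1.01,0.32]
    - [-0.01,1.01,0.32]
    - [-0.01,1.01,0.32]
    - [-0.01,1.01,0.32]
    - [-0.01,1.01,0.32]
  rot:
    - [0.51,-0.2,-6.73]
    - [0.51,-0.2,-6.73]
    - [0.51,-0.2,-6.73]
    - [0.51,-0.2,-6.73]
    - [0.51,-0.2,-6.73]
    - [0.51,-0.2,-6.73]
    - [0.51,-0.2,-6.73]
    - [0.51,-0.2,-6.73]
    - [0.51,-0.2,-6.73]
    - [0.51,-0.2,-6.73]
  claw: 5.0

```text
time_s: 32.72
ee_pos: [0.4507, 0.0438, 0.3122]
ee_rot: [[0.858, 0.506, 0.091], [0.509, -0.861, -0.005], [0.075, 0.051, -0.996]]
contact_force: [-0.8, -0.4, 0.6]
finger_gap: 0.591
grip_force: 0.0
```

Emit:
jog_arm:
  slide:
    - [-0.01,1.01,0.32]
    - [-0.01,1.01,0.32]
    - [-0.01,1.01,0.32]
    - [-0.01,1.01,0.32]
    - [-0.01,1.01,0.32]
    - [-0.01,1.01,0.32]
    - [-0.01,1.01,0.32]
    - [-0.01,1.01,0.32]
    - [-0.01,1.01,0.32]
    - [-0.01,1.01,0.32]
  rot:
    - [0.51,-0.2,-6.73]
    - [0.51,-0.2,-6.73]
    - [0.51,-0.2,-6.73]
    - [0.51,-0.2,-6.73]
    - [0.51,-0.2,-6.73]
    - [0.51,-0.2,-6.73]
    - [0.51,-0.2,-6.73]
    - [0.51,-0.2,-6.73]
    - [0.51,-0.2,-6.73]
    - [0.51,-0.2,-6.73]

```text
time_s: 33.98
ee_pos: [0.5353, -0.0032, 0.2837]
ee_rot: [[-0.138, 0.99, 0.001], [0.99, 0.138, 0.002], [0.002, 0.001, -1.0]]
contact_force: [0.2, -0.6, -0.1]
finger_gap: 0.582
grip_force: 0.0
```

Run:
```python
from kin import *
s=st(); r=go(s,lidt(LID0,RL2)+[0,0,.0],RL2,8)
# jar B check: white cap centroid in top view against the cells
import cv2
im=eyes.capture('top'); cv2.imwrite('top_j.png',im[:,:,::-1])
hsv=cv2.cvtColor(im,cv2.COLOR_RGB2HSV); m=((im.min(2)>90)).astype('uint8')[165:275,120:205]
m=cv2.morphologyEx(m,cv2.MORPH_OPEN,np.ones((5,5),np.uint8)); n,lab,stt,cen=cv2.connectedComponentsWithStats(m)
for k in range(1,n): print(stt[k,4],stt[k,2:4],cen[k].round(1)+[120,165])
for c in((.0315,.0315),(.0315,-.0315),(-.0315,-.0315)): print(c,proj('top',T(*CASE,[*c,.106])).round(1))
```

```text
t 33.98 p [ 0.5353 -0.0032  0.2837] F [ 0.2 -0.6 -0.1] gap 4.97 grip 0.0
8 rows [-0.01, -0.0, 1.27] [0.01, -0.01, 0.02]
  end [ 0.5354 -0.0039  0.1821] [-0.14  0.32  1.71 -0.    1.12 -0.27] max speed frac 0.11
2419 [ 52 110] [136.1 207.2]
324 [20 20] [145.4 223.5]
226 [14 23] [146.  250.5]
156 [12 14] [198.9 267.9]
(0.0315, 0.0315) [144.7 223.7]
(0.0315, -0.0315) [172.5 220.1]
(-0.0315, -0.0315) [175.2 247.9]
```

Emit:
jog_arm:
  slide:
    - [0,0,1.27]
    - [0,0,1.27]
    - [0,0,1.27]
    - [0,0,1.27]
    - [0,0,1.27]
    - [0,0,1.27]
    - [0,0,1.27]
    - [0,0,1.27]
  rot:
    - [0,0,0]
    - [0,0,0]
    - [0,0,0]
    - [0,0,0]
    - [0,0,0]
    - [0,0,0]
    - [0,0,0]
    - [0,0,0]

```text
time_s: 35.02
ee_pos: [0.5354, -0.0031, 0.1806]
ee_rot: [[-0.134, 0.991, 0.001], [0.991, 0.134, 0.002], [0.002, 0.001, -1.0]]
contact_force: [-0.4, -1.2, 0.1]
finger_gap: 0.583
grip_force: 0.0
```

Run:
```python
from kin import *
import cv2
s=st()
for n in('top_j.png','top_raw0.png'):
    g=cv2.imread(n)[200:265,130:200]; c=g.min(2)
    print(n,'loaded cap px',c[20,42],'cell1 px',g[48,45],'jarA',g[23,15])
    g2=cv2.resize(c,None,fx=4,fy=4,interpolation=cv2.INTER_CUBIC)
    h=cv2.HoughCircles(g2,cv2.HOUGH_GRADIENT,1,60,param1=80,param2=18,minRadius=35,maxRadius=48)
    if h is not None: print((h[0]/4+[130,200,0]).round(1).tolist())
```

```text
t 35.02 p [ 0.5354 -0.0031  0.1806] F [-0.4 -1.2  0.1] gap 4.98 grip 0.0
top_j.png loaded cap px 42 cell1 px [66 68 45] jarA [146 157 154]
[[144.9, 223.1, 10.7], [148.1, 251.4, 8.8]]
top_raw0.png loaded cap px 113 cell1 px [56 57 55] jarA [56 59 57]
[[148.9, 251.6, 10.9], [172.9, 220.1, 9.9]]
```

Emit:
jog_arm:
  slide:
    - [0,0,0]
    - [0,0,0]
    - [0,0,0]
    - [0,0,0]
  rot:
    - [0,0,0]
    - [0,0,0]
    - [0,0,0]
    - [0,0,0]
  claw: 1.5

```text
time_s: 35.52
ee_pos: [0.5341, -0.0033, 0.1811]
ee_rot: [[-0.134, 0.991, -0.002], [0.991, 0.134, 0.001], [0.002, -0.002, -1.0]]
contact_force: [-4.7, -2.3, -4.1]
finger_gap: 0.267
grip_force: 59.8
```

Run:
```python
from kin import *
s=st(); p0,Q,_=s; print(env.get_obs()['moment'].round(2), T(*CASE,lidknob(LID0)))
# arc in case plane starting from present position: dy,dz increments in tool axes
K0=lidknob(LID0)
for n,(a0,a1) in ((10,(LID0,1.2)),(10,(1.2,.2)),(5,(.2,-.02))):
    A_=np.linspace(a0,a1,n+1); 
    print(n,[(np.round(Q.T@(T(0,0,CASE[2],lidknob(b)-lidknob(a)))*100,2)).tolist() for a,b in zip(A_,A_[1:])])
```

```text
t 35.52 p [ 0.5341 -0.0033  0.1811] F [-4.7 -2.3 -4.1] gap 2.28 grip 59.8
[-0.29  0.67  0.08] [ 0.5352276  -0.00391856  0.20106742]
10 [[1.44, -0.0, -1.22], [1.55, -0.0, -1.07], [1.65, -0.0, -0.91], [1.73, -0.0, -0.74], [1.8, -0.0, -0.57], [1.84, -0.0, -0.39], [1.87, -0.0, -0.2], [1.88, -0.0, -0.02], [1.88, -0.0, 0.17], [1.85, -0.0, 0.36]]
10 [[1.82, -0.0, 0.54], [1.75, -0.0, 0.72], [1.67, -0.0, 0.89], [1.58, -0.0, 1.06], [1.46, -0.0, 1.21], [1.33, 0.0, 1.35], [1.19, 0.0, 1.47], [1.04, 0.0, 1.59], [0.88, 0.0, 1.68], [0.7, 0.0, 1.76]]
5 [[0.25, 0.0, 0.8], [0.22, 0.0, 0.81], [0.18, 0.0, 0.81], [0.15, 0.0, 0.82], [0.11, 0.0, 0.83]]
```

Emit:
jog_arm:
  slide:
    - [1.44,0,-1.22]
    - [1.55,0,-1.07]
    - [1.65,0,-0.91]
    - [1.73,0,-0.74]
  rot:
    - [0,0,0]
    - [0,0,0]
    - [0,0,0]
    - [0,0,0]

```text
time_s: 36.02
ee_pos: [0.5254, 0.0602, 0.2207]
ee_rot: [[-0.134, 0.991, -0.002], [0.991, 0.134, 0.0], [0.0, -0.002, -1.0]]
contact_force: [-2.1, -3.2, -12.4]
finger_gap: 0.27
grip_force: 59.3
```

Emit:
jog_arm:
  slide:
    - [1.8,0,-0.57]
    - [1.84,0,-0.39]
    - [1.87,0,-0.2]
    - [1.88,0,-0.02]
    - [1.88,0,0.17]
    - [1.85,0,0.36]
  rot:
    - [0,0,0]
    - [0,0,0]
    - [0,0,0]
    - [0,0,0]
    - [0,0,0]
    - [0,0,0]

```text
time_s: 36.78
ee_pos: [0.5105, 0.1697, 0.2279]
ee_rot: [[-0.135, 0.991, -0.001], [0.991, 0.135, -0.001], [-0.001, -0.001, -1.0]]
contact_force: [-3.8, -8.0, -5.5]
finger_gap: 0.271
grip_force: 59.9
```

Emit:
jog_arm:
  slide:
    - [1.82,0,0.54]
    - [1.75,0,0.72]
    - [1.67,0,0.89]
    - [1.58,0,1.06]
    - [1.46,0,1.21]
  rot:
    - [0,0,0]
    - [0,0,0]
    - [0,0,0]
    - [0,0,0]
    - [0,0,0]

```text
time_s: 37.4
ee_pos: [0.4992, 0.2527, 0.1843]
ee_rot: [[-0.135, 0.991, -0.001], [0.991, 0.135, 0.001], [0.001, -0.001, -1.0]]
contact_force: [-6.4, -4.8, 3.3]
finger_gap: 0.268
grip_force: 65.8
```

Run:
```python
from kin import *
s=st(); p,Q,_=s
k=rotz(p-env.pinch_z*Q[:,2]-[*CASE[:2],0],-CASE[2]); d=k-[0,-.077,.063]; print('knob case',k.round(4),'radius',np.hypot(d[1],d[2]),np.hypot(.188,.025),'lid',np.arctan2(d[2],d[1])-np.arctan2(.025,.188))
a0=np.arctan2(d[2],d[1])-np.arctan2(.025,.188)
A_=np.r_[np.linspace(a0,.2,7),np.linspace(.2,0,6)[1:]]; P=[k]+[lidknob(a) for a in A_[1:]]
print([(np.round(Q.T@(T(0,0,CASE[2],b-a))*100,2)).tolist() for a,b in zip(P,P[1:])])
```

```text
t 37.4 p [0.4992 0.2527 0.1843] F [-6.4 -4.8  3.3] gap 2.29 grip 65.8
knob case [-0.0009  0.0521  0.203 ] radius 0.1904815939361027 0.18965494984312958 lid 0.6936495380288129
[[1.05, 0.09, 1.17], [1.01, 0.0, 1.19], [0.91, 0.0, 1.27], [0.8, 0.0, 1.34], [0.69, 0.0, 1.4], [0.57, 0.0, 1.45], [0.23, 0.0, 0.72], [0.2, 0.0, 0.73], [0.17, 0.0, 0.74], [0.14, 0.0, 0.74], [0.11, 0.0, 0.75]]
```

Emit:
jog_arm:
  slide:
    - [1.05,0,1.17]
    - [1.01,0,1.19]
    - [0.91,0,1.27]
    - [0.8,0,1.34]
    - [0.69,0,1.4]
    - [0.57,0,1.45]
  rot:
    - [0,0,0]
    - [0,0,0]
    - [0,0,0]
    - [0,0,0]
    - [0,0,0]
    - [0,0,0]

```text
time_s: 38.15
ee_pos: [0.4922, 0.3037, 0.1063]
ee_rot: [[-0.134, 0.991, -0.002], [0.991, 0.134, 0.003], [0.003, -0.001, -1.0]]
contact_force: [-8.1, -1.8, 6.2]
finger_gap: 0.272
grip_force: 72.5
```

Emit:
jog_arm:
  slide:
    - [0.23,0,0.72]
    - [0.2,0,0.73]
    - [0.17,0,0.74]
    - [0.14,0,0.74]
    - [0.11,0,0.75]
  rot:
    - [0,0,0]
    - [0,0,0]
    - [0,0,0]
    - [0,0,0]
    - [0,0,0]

```text
time_s: 38.78
ee_pos: [0.4911, 0.3123, 0.0696]
ee_rot: [[-0.134, 0.991, -0.002], [0.991, 0.134, 0.003], [0.003, -0.001, -1.0]]
contact_force: [-7.0, -0.5, 4.4]
finger_gap: 0.266
grip_force: 75.3
```

Emit:
jog_arm:
  slide:
    - [0,0,0.15]
    - [0,0,0.15]
  rot:
    - [0,0,0]
    - [0,0,0]

```text
time_s: 39.02
ee_pos: [0.4911, 0.3126, 0.0667]
ee_rot: [[-0.134, 0.991, -0.002], [0.991, 0.134, 0.004], [0.004, -0.002, -1.0]]
contact_force: [-8.8, 1.6, 4.5]
finger_gap: 0.269
grip_force: 75.7
```

Emit:
jog_arm:
  slide:
    - [0,0,0.15]
    - [0,0,0.15]
  rot:
    - [0,0,0]
    - [0,0,0]

```text
time_s: 39.28
ee_pos: [0.491, 0.313, 0.0639]
ee_rot: [[-0.133, 0.991, -0.002], [0.991, 0.133, 0.004], [0.005, -0.001, -1.0]]
contact_force: [-9.7, 4.6, 6.6]
finger_gap: 0.272
grip_force: 76.0
```

Emit:
jog_arm:
  slide:
    - [0,0,0.15]
    - [0,0,0.15]
  rot:
    - [0,0,0]
    - [0,0,0]

```text
time_s: 39.52
ee_pos: [0.491, 0.3133, 0.0609]
ee_rot: [[-0.133, 0.991, -0.002], [0.991, 0.133, 0.005], [0.005, -0.001, -1.0]]
contact_force: [-9.2, 5.1, 5.8]
finger_gap: 0.269
grip_force: 76.3
```

Emit:
jog_arm:
  slide:
    - [0,0,0.15]
    - [0,0,0.15]
    - [0,0,0.15]
  rot:
    - [0,0,0]
    - [0,0,0]
    - [0,0,0]

```text
time_s: 39.9
ee_pos: [0.491, 0.3135, 0.0573]
ee_rot: [[-0.133, 0.991, -0.002], [0.991, 0.133, 0.005], [0.005, -0.001, -1.0]]
contact_force: [-14.3, 3.9, 24.4]
finger_gap: 0.269
grip_force: 78.6
```

Run:
```python
from kin import *
import cv2
s=st()
# lid-angle by template: compare lid top-face corner projections, score by edge strength
for n in('top','side'):
    im=eyes.capture(n); cv2.imwrite(f'{n}_l.png',im[:,:,::-1]); g=cv2.GaussianBlur(cv2.cvtColor(im,cv2.COLOR_RGB2GRAY).astype('float32'),(0,0),.8)
    gx,gy=cv2.Sobel(g,cv2.CV_32F,1,0),cv2.Sobel(g,cv2.CV_32F,0,1); mag=np.hypot(gx,gy)
    out=[]
    for a in np.arange(-.04,.20,.02):
        Rl=R.from_euler('x',a); sc=[]
        for e0,e1 in (((-.0675,.154,.058),(.0675,.154,.058)),((-.0675,0,.058),(-.0675,.154,.058)),((.0675,0,.058),(.0675,.154,.058))):
            v=[proj(n,T(*CASE,np.array([0,-.077,.063])+Rl.apply(np.array(e0)+(np.array(e1)-e0)*t))) for t in np.linspace(.05,.95,60)]
            v=np.array(v,'float32'); sc.append(cv2.remap(mag,v[:,0:1],v[:,1:2],cv2.INTER_LINEAR).mean())
        out.append((round(a,2),np.round(sc).astype(int).tolist()))
    print(n,out)
```

```text
t 39.9 p [0.491  0.3135 0.0573] F [-14.3   3.9  24.4] gap 2.3 grip 78.6
top [(np.float64(-0.04), [103, 109, 87]), (np.float64(-0.02), [102, 109, 90]), (np.float64(0.0), [102, 108, 93]), (np.float64(0.02), [100, 108, 94]), (np.float64(0.04), [97, 107, 94]), (np.float64(0.06), [91, 107, 93]), (np.float64(0.08), [84, 106, 91]), (np.float64(0.1), [73, 106, 88]), (np.float64(0.12), [58, 106, 86]), (np.float64(0.14), [42, 105, 83]), (np.float64(0.16), [28, 105, 80]), (np.float64(0.18), [16, 105, 77])]
side [(np.float64(-0.04), [110, 71, 103]), (np.float64(-0.02), [119, 69, 95]), (np.float64(0.0), [118, 68, 86]), (np.float64(0.02), [110, 67, 76]), (np.float64(0.04), [109, 66, 66]), (np.float64(0.06), [115, 65, 58]), (np.float64(0.08), [117, 63, 52]), (np.float64(0.1), [115, 61, 48]), (np.float64(0.12), [109, 59, 45]), (np.float64(0.14), [104, 56, 44]), (np.float64(0.16), [101, 54, 45]), (np.float64(0.18), [100, 52, 45])]
```

Emit:
jog_arm:
  slide:
    - [0,0,0.1]
    - [0,0,0]
  rot:
    - [0,0,0]
    - [0,0,0]

```text
time_s: 40.25
ee_pos: [0.491, 0.3136, 0.0572]
ee_rot: [[-0.133, 0.991, -0.001], [0.991, 0.133, 0.005], [0.005, -0.001, -1.0]]
contact_force: [-13.3, 2.8, 22.8]
finger_gap: 0.265
grip_force: 78.6
```

Emit:
jog_arm:
  slide:
    - [0,0,-0.05]
    - [0,0,0]
    - [0,0,0]
    - [0,0,0]
  rot:
    - [0,0,0]
    - [0,0,0]
    - [0,0,0]
    - [0,0,0]
  claw: 4.5

```text
time_s: 40.75
ee_pos: [0.4934, 0.3108, 0.0546]
ee_rot: [[-0.134, 0.991, 0.001], [0.991, 0.134, 0.002], [0.002, 0.001, -1.0]]
contact_force: [0.6, 0.7, 0.2]
finger_gap: 0.525
grip_force: 0.0
```

Run:
```python
from kin import *
s=st(); p,Q,_=s
s=go(s,p+[0,0,.2],Q,7)
s=go(s,clt(CL0,RC)+[0,0,.07],RC,14)
s=go(s,clt(CL0,RC),RC,7)
```

```text
t 40.75 p [0.4934 0.3108 0.0546] F [0.6 0.7 0.2] gap 4.49 grip 0.0
7 rows [0.01, 0.0, -2.86] [0.0, 0.0, 0.0]
  end [0.4931 0.3112 0.2548] [0.44 0.31 1.52 0.   1.31 0.31] max speed frac 0.23
14 rows [-0.15, 1.15, -0.37] [-0.0, -0.01, 6.42]
  end [0.6027 0.2142 0.3066] [0.23 0.36 1.31 0.   1.47 1.67] max speed frac 0.38
7 rows [0.01, -0.0, 1.01] [-0.0, 0.0, 0.0]
  end [0.6034 0.2143 0.2359] [0.23 0.41 1.41 0.   1.32 1.67] max speed frac 0.08
```

Emit:
jog_arm:
  slide:
    - [0,0,-2.8]
    - [0,0,-2.8]
    - [0,0,-2.8]
    - [0,0,-2.8]
    - [0,0,-2.8]
    - [0,0,-2.8]
    - [0,0,-2.8]
    - [0,0,-2.8]
    - [0,0,-2.8]
  rot:
    - [0,0,0]
    - [0,0,0]
    - [0,0,0]
    - [0,0,0]
    - [0,0,0]
    - [0,0,0]
    - [0,0,0]
    - [0,0,0]
    - [0,0,0]

```text
time_s: 41.88
ee_pos: [0.4929, 0.3101, 0.3073]
ee_rot: [[-0.134, 0.991, 0.0], [0.991, 0.134, 0.002], [0.002, 0.0, -1.0]]
contact_force: [0.2, 0.4, -0.1]
finger_gap: 0.525
grip_force: 0.0
```

```bash
cat > lidfit.py <<'E'
from kin import *
import cv2
def black(n,box):
    im=eyes.capture(n); cv2.imwrite(f'{n}_last.png',im[:,:,::-1]); x,y,w,h=box; g=cv2.resize(im[y:y+h,x:x+w],None,fx=4,fy=4,interpolation=cv2.INTER_CUBIC)
    t=22 if n=='top' else 45
    m=(g.max(2)<t).astype('uint8'); k,l,stt,c=cv2.connectedComponentsWithStats(m)
    for i in range(1,k):
        if stt[i,4]>200: print(n,'blob',stt[i,4]//16,((c[i]+.5)/4-.5+[x,y]).round(1))
E
python3 - <<'E'
from lidfit import *
s=st()
black('side',(130,60,120,150))
for a in(-.05,0,.035,.07): print(a,proj('side',T(*CASE,lidknob(a))).round(1),proj('top',T(*CASE,lidknob(a))).round(1))
print('clamp knob',proj('side',T(*CASE,clknob(CL0))).round(1))
s=go(s,clt(CL0,RC)+[0,0,.07],RC,14)
E
```

```text
t 41.88 p [0.4929 0.3101 0.3073] F [ 0.2  0.4 -0.1] gap 4.48 grip 0.0
side blob 114 [207.1  80.6]
side blob 26 [199.3 102. ]
side blob 16 [161.5 122. ]
side blob 1485 [189.9 176. ]
-0.05 [163.6 126.1] [114.2 242.9]
0 [163.  123.6] [113.2 242.6]
0.035 [162.6 121.9] [112.7 242.4]
0.07 [162.3 120.3] [112.2 242.2]
clamp knob [207.5  79.5]
14 rows [-0.14, 1.15, 0.01] [-0.0, -0.01, 6.42]
  end [0.6032 0.2143 0.3059] [0.23 0.37 1.31 0.   1.47 1.67] max speed frac 0.38
```

Run:
```python
from kin import *
import cv2
for f,n in(('side_last.png','side'),):
    g=cv2.cvtColor(cv2.imread(f),cv2.COLOR_BGR2GRAY).astype('float32'); g=cv2.resize(g,None,fx=1,fy=1)
    for nm,y,z in (('top-front',.154,.058),('top-rear',0,.058)):
        print(nm)
        for a in ((-.06,-.03,0,.03,.06,.09,.12) if y else (0,)):
            Rl=R.from_euler('x',a)
            pr=[proj(n,T(*CASE,np.array([0,-.077,.063])+Rl.apply([x,y,z]))) for x in np.linspace(-.06,.06,9)]
            print(a,pr[0].round(1),pr[-1].round(1))
    # intensity profiles perpendicular (vertical) through the front-top edge
    pr=[proj(n,T(*CASE,[x,.077,.121])) for x in (-.055,-.035,-.015,.02,.04,.06)]
    for q in pr:
        c=int(round(q[0])); r=int(round(q[1])); print(c,round(q[1],1),g[r-10:r+11,c].astype(int).tolist())
```

```text
top-front
-0.06 [143.3 131.7] [187.2 115.4]
-0.03 [143.1 130.7] [187.1 114.3]
0 [142.9 129.7] [187.1 113.3]
0.03 [142.7 128.7] [187.1 112.3]
0.06 [142.5 127.7] [187.2 111.3]
0.09 [142.3 126.8] [187.3 110.3]
0.12 [142.2 126. ] [187.3 109.5]
top-rear
0 [166.5 169. ] [213.9 149.4]
145 128.9 [151, 150, 150, 149, 149, 149, 152, 154, 152, 152, 139, 114, 91, 82, 82, 81, 81, 81, 80, 78, 71]
152 126.1 [151, 151, 149, 148, 150, 151, 152, 153, 154, 151, 141, 119, 96, 84, 81, 81, 81, 81, 79, 80, 80]
160 123.4 [148, 148, 149, 149, 149, 147, 132, 95, 53, 32, 33, 47, 69, 78, 80, 79, 80, 80, 80, 81, 80]
173 118.6 [146, 145, 145, 146, 146, 148, 147, 147, 145, 142, 127, 103, 87, 81, 81, 82, 81, 80, 80, 79, 80]
180 115.9 [146, 146, 145, 145, 145, 148, 147, 147, 148, 145, 136, 114, 91, 82, 82, 80, 81, 80, 80, 81, 80]
187 113.3 [149, 147, 147, 146, 145, 146, 146, 145, 147, 146, 140, 124, 99, 84, 80, 80, 82, 80, 80, 81, 79]
```

The lid's front top edge lies 1.0 px below its prediction for a shut lid. That is the same bias as the fixed parts show, so the lid is shut. Now the clamp.

Emit:
jog_arm:
  slide:
    - [-0.14,1.15,0.01]
    - [-0.14,1.15,0.01]
    - [-0.14,1.15,0.01]
    - [-0.14,1.15,0.01]
    - [-0.14,1.15,0.01]
    - [-0.14,1.15,0.01]
    - [-0.14,1.15,0.01]
  rot:
    - [0,0,6.42]
    - [0,0,6.42]
    - [0,0,6.42]
    - [0,0,6.42]
    - [0,0,6.42]
    - [0,0,6.42]
    - [0,0,6.42]
  claw: 5.0

```text
time_s: 42.8
ee_pos: [0.5682, 0.2849, 0.3051]
ee_rot: [[0.608, 0.794, -0.0], [0.794, -0.608, 0.002], [0.001, -0.001, -1.0]]
contact_force: [0.1, 0.3, -0.1]
finger_gap: 0.587
grip_force: 0.0
```

Emit:
jog_arm:
  slide:
    - [-0.14,1.15,0.01]
    - [-0.14,1.15,0.01]
    - [-0.14,1.15,0.01]
    - [-0.14,1.15,0.01]
    - [-0.14,1.15,0.01]
    - [-0.14,1.15,0.01]
    - [-0.14,1.15,0.01]
  rot:
    - [0,0,6.42]
    - [0,0,6.42]
    - [0,0,6.42]
    - [0,0,6.42]
    - [0,0,6.42]
    - [0,0,6.42]
    - [0,0,6.42]

```text
time_s: 43.68
ee_pos: [0.6033, 0.214, 0.3043]
ee_rot: [[0.991, 0.132, -0.0], [0.132, -0.991, 0.002], [-0.0, -0.002, -1.0]]
contact_force: [-0.1, 0.5, -0.1]
finger_gap: 0.584
grip_force: 0.0
```

Run:
```python
from kin import *
s=st(); s=go(s,clt(CL0,RC),RC,8)
Q=RC
for n,(a0,a1) in ((8,(CL0,.8)),(8,(.8,.15)),(4,(.15,-.03))):
    A_=np.linspace(a0,a1,n+1)
    print(n,[(np.round(Q.T@(T(0,0,CASE[2],clknob(b)-clknob(a)))*100,2)).tolist() for a,b in zip(A_,A_[1:])])
print(clt(0,RC))
```

```text
t 43.67 p [0.6033 0.214  0.3043] F [-0.1  0.5 -0.1] gap 4.99 grip 0.0
8 rows [0.0, -0.0, 0.85] [-0.01, 0.0, -0.02]
  end [0.6033 0.214  0.2363] [0.23 0.41 1.41 0.   1.32 1.67] max speed frac 0.06
8 [[-1.09, 0.0, -0.01], [-1.09, 0.0, 0.1], [-1.07, 0.0, 0.21], [-1.04, 0.0, 0.33], [-1.01, -0.0, 0.43], [-0.95, -0.0, 0.53], [-0.89, 0.0, 0.63], [-0.82, 0.0, 0.72]]
8 [[-0.59, 0.0, 0.62], [-0.54, 0.0, 0.66], [-0.48, 0.0, 0.71], [-0.42, 0.0, 0.74], [-0.36, 0.0, 0.77], [-0.29, 0.0, 0.8], [-0.23, -0.0, 0.82], [-0.16, 0.0, 0.84]]
4 [[-0.06, 0.0, 0.47], [-0.04, 0.0, 0.47], [-0.02, 0.0, 0.47], [0.0, 0.0, 0.47]]
[0.4928335  0.19923695 0.1313    ]
```

Emit:
jog_arm:
  slide:
    - [0,0,0.9]
    - [0,0,0.9]
    - [0,0,0.9]
    - [0,0,0.9]
    - [0,0,0.9]
    - [0,0,0.9]
    - [0,0,0.8]
  rot:
    - [0,0,0]
    - [0,0,0]
    - [0,0,0]
    - [0,0,0]
    - [0,0,0]
    - [0,0,0]
    - [0,0,0]

```text
time_s: 44.55
ee_pos: [0.6032, 0.2146, 0.2425]
ee_rot: [[0.991, 0.136, 0.0], [0.136, -0.991, 0.002], [0.001, -0.002, -1.0]]
contact_force: [-0.3, 0.3, 1.0]
finger_gap: 0.587
grip_force: 0.0
```

Emit:
jog_arm:
  slide:
    - [0,0,0]
    - [0,0,0]
    - [0,0,0]
    - [0,0,0]
  rot:
    - [0,0,0]
    - [0,0,0]
    - [0,0,0]
    - [0,0,0]
  claw: 1.5

```text
time_s: 45.05
ee_pos: [0.6033, 0.2139, 0.2432]
ee_rot: [[0.991, 0.136, 0.001], [0.136, -0.991, 0.001], [0.001, -0.001, -1.0]]
contact_force: [-0.1, -5.3, -1.8]
finger_gap: 0.267
grip_force: 60.5
```

Emit:
jog_arm:
  slide:
    - [-1.09,0,0]
    - [-1.09,0,0.1]
    - [-1.07,0,0.21]
    - [-1.04,0,0.33]
  rot:
    - [0,0,0]
    - [0,0,0]
    - [0,0,0]
    - [0,0,0]

```text
time_s: 45.55
ee_pos: [0.5654, 0.2087, 0.2395]
ee_rot: [[0.991, 0.136, 0.012], [0.136, -0.991, 0.002], [0.012, -0.001, -1.0]]
contact_force: [6.1, -3.9, 5.8]
finger_gap: 0.268
grip_force: 60.5
```

Emit:
jog_arm:
  slide:
    - [-1.01,0,0.43]
    - [-0.95,0,0.53]
    - [-0.89,0,0.63]
    - [-0.82,0,0.72]
  rot:
    - [0,0,0]
    - [0,0,0]
    - [0,0,0]
    - [0,0,0]

```text
time_s: 46.05
ee_pos: [0.5268, 0.2034, 0.2178]
ee_rot: [[0.991, 0.136, 0.008], [0.136, -0.991, 0.002], [0.008, -0.001, -1.0]]
contact_force: [-4.5, -8.2, 20.8]
finger_gap: 0.27
grip_force: 67.9
```

Emit:
jog_arm:
  slide:
    - [-0.59,0,0.62]
    - [-0.54,0,0.66]
    - [-0.48,0,0.71]
    - [-0.42,0,0.74]
  rot:
    - [0,0,0]
    - [0,0,0]
    - [0,0,0]
    - [0,0,0]

```text
time_s: 46.55
ee_pos: [0.5034, 0.2003, 0.1885]
ee_rot: [[0.991, 0.136, 0.001], [0.136, -0.991, 0.0], [0.001, -0.0, -1.0]]
contact_force: [-9.2, -7.9, 15.4]
finger_gap: 0.267
grip_force: 78.3
```

Run:
```python
from kin import *
s=st(); p,Q,_=s
k=rotz(p-env.pinch_z*Q[:,2]-[*CASE[:2],0],-CASE[2]); d=k-[.0905,0,.150]; print(k.round(4),np.hypot(d[0],d[2]),np.arctan2(d[2],-d[0]))
```

```text
t 46.55 p [0.5034 0.2003 0.1885] F [-9.2 -7.9 15.4] gap 2.28 grip 78.3
[-0.0039 -0.0004  0.2072] 0.11036112453648743 0.5448242430688092
```

Emit:
jog_arm:
  slide:
    - [-0.36,0,0.77]
    - [-0.29,0,0.8]
    - [-0.2,0,0.82]
    - [-0.1,0,0.84]
  rot:
    - [0,0,0]
    - [0,0,0]
    - [0,0,0]
    - [0,0,0]

```text
time_s: 47.05
ee_pos: [0.4918, 0.1986, 0.1548]
ee_rot: [[0.991, 0.136, -0.004], [0.136, -0.991, -0.001], [-0.004, -0.0, -1.0]]
contact_force: [-15.0, -9.8, 17.7]
finger_gap: 0.266
grip_force: 91.5
```

Emit:
jog_arm:
  slide:
    - [0,0,0.45]
    - [0,0,0.45]
    - [0,0,0.45]
  rot:
    - [0,0,0]
    - [0,0,0]
    - [0,0,0]

```text
time_s: 47.42
ee_pos: [0.4905, 0.1985, 0.1406]
ee_rot: [[0.991, 0.136, -0.007], [0.136, -0.991, -0.001], [-0.007, -0.0, -1.0]]
contact_force: [-8.5, -8.8, 7.9]
finger_gap: 0.264
grip_force: 95.4
```

Emit:
jog_arm:
  slide:
    - [0,0,0.2]
    - [0,0,0.2]
  rot:
    - [0,0,0]
    - [0,0,0]

```text
time_s: 47.68
ee_pos: [0.4904, 0.1985, 0.1366]
ee_rot: [[0.991, 0.136, -0.007], [0.136, -0.991, -0.001], [-0.007, -0.0, -1.0]]
contact_force: [-11.7, -8.4, 8.4]
finger_gap: 0.266
grip_force: 96.3
```

Emit:
jog_arm:
  slide:
    - [0,0,0.2]
    - [0,0,0.1]
  rot:
    - [0,0,0]
    - [0,0,0]

```text
time_s: 47.92
ee_pos: [0.4905, 0.1985, 0.1334]
ee_rot: [[0.991, 0.137, -0.007], [0.137, -0.991, -0.001], [-0.007, 0.0, -1.0]]
contact_force: [-12.0, -8.2, 11.2]
finger_gap: 0.272
grip_force: 97.3
```

Emit:
jog_arm:
  slide:
    - [0,0,0.2]
    - [0,0,0.1]
  rot:
    - [0,0,0]
    - [0,0,0]

```text
time_s: 48.18
ee_pos: [0.4907, 0.1985, 0.1306]
ee_rot: [[0.991, 0.137, -0.006], [0.137, -0.991, -0.001], [-0.006, 0.0, -1.0]]
contact_force: [-11.0, -9.2, 9.4]
finger_gap: 0.269
grip_force: 97.7
```

Emit:
jog_arm:
  slide:
    - [0,0,0.15]
    - [0,0,0.1]
  rot:
    - [0,0,0]
    - [0,0,0]

```text
time_s: 48.42
ee_pos: [0.4909, 0.1985, 0.128]
ee_rot: [[0.991, 0.136, -0.006], [0.136, -0.991, -0.001], [-0.006, 0.0, -1.0]]
contact_force: [-11.0, -7.7, 10.5]
finger_gap: 0.272
grip_force: 98.0
```

Emit:
jog_arm:
  slide:
    - [0,0,0]
    - [0,0,0]
    - [0,0,0]
  rot:
    - [0,0,0]
    - [0,0,0]
    - [0,0,0]
  claw: 5.0

```text
time_s: 48.8
ee_pos: [0.4956, 0.2004, 0.1282]
ee_rot: [[0.991, 0.136, 0.002], [0.136, -0.991, 0.002], [0.002, -0.002, -1.0]]
contact_force: [-0.8, -0.3, 0.3]
finger_gap: 0.588
grip_force: 0.0
```

Emit:
jog_arm:
  slide:
    - [0,0,-1.5]
    - [0,0,-1.5]
    - [0,0,-1.5]
    - [0,0,-1.5]
  rot:
    - [0,0,0]
    - [0,0,0]
    - [0,0,0]
    - [0,0,0]

```text
time_s: 49.3
ee_pos: [0.4952, 0.1999, 0.1895]
ee_rot: [[0.991, 0.136, 0.002], [0.136, -0.991, 0.002], [0.002, -0.002, -1.0]]
contact_force: [-0.2, 0.9, 0.5]
finger_gap: 0.588
grip_force: 0.0
```

Emit:
jog_arm:
  slide:
    - [0,0,0]
    - [0,0,0]
    - [0,0,0]
    - [0,0,0]
    - [0,0,0]
  rot:
    - [0,0,0]
    - [0,0,0]
    - [0,0,0]
    - [0,0,0]
    - [0,0,0]
  claw: 0.0

```text
time_s: 49.92
ee_pos: [0.4947, 0.1998, 0.1876]
ee_rot: [[0.991, 0.136, -0.0], [0.136, -0.991, 0.002], [0.0, -0.002, -1.0]]
contact_force: [-0.3, 0.2, -0.7]
finger_gap: -0.003
grip_force: 0.0
```

Pushing down on the knob with closed fingers; its top should be at z ≈ 0.163 when the clamp is home.

Emit:
jog_arm:
  slide:
    - [0,0,0.6]
    - [0,0,0.6]
    - [0,0,0.4]
  rot:
    - [0,0,0]
    - [0,0,0]
    - [0,0,0]

```text
time_s: 50.3
ee_pos: [0.4946, 0.1998, 0.1713]
ee_rot: [[0.991, 0.136, -0.0], [0.136, -0.991, 0.001], [-0.0, -0.002, -1.0]]
contact_force: [0.1, -0.2, 0.7]
finger_gap: 0.0
grip_force: 0.0
```

Emit:
jog_arm:
  slide:
    - [0,0,0.3]
    - [0,0,0.3]
  rot:
    - [0,0,0]
    - [0,0,0]

```text
time_s: 50.55
ee_pos: [0.4949, 0.1999, 0.1658]
ee_rot: [[0.991, 0.136, 0.0], [0.136, -0.991, 0.002], [0.001, -0.002, -1.0]]
contact_force: [-1.2, 0.4, 0.7]
finger_gap: -0.003
grip_force: 0.6
```

Emit:
jog_arm:
  slide:
    - [0,0,0.2]
    - [0,0,0.1]
  rot:
    - [0,0,0]
    - [0,0,0]

```text
time_s: 50.8
ee_pos: [0.4947, 0.1998, 0.1629]
ee_rot: [[0.991, 0.136, 0.0], [0.136, -0.991, 0.002], [0.0, -0.002, -1.0]]
contact_force: [-2.4, -0.1, 4.2]
finger_gap: 0.003
grip_force: 2.2
```

Emit:
jog_arm:
  slide:
    - [0,0,0.1]
    - [0,0,0.1]
  rot:
    - [0,0,0]
    - [0,0,0]

```text
time_s: 51.05
ee_pos: [0.4948, 0.1999, 0.1624]
ee_rot: [[0.991, 0.136, 0.001], [0.136, -0.991, 0.002], [0.001, -0.002, -1.0]]
contact_force: [-7.1, -1.4, 20.0]
finger_gap: -0.0
grip_force: 10.1
```

Emit:
jog_arm:
  slide:
    - [0,0,0.1]
    - [0,0,0.1]
  rot:
    - [0,0,0]
    - [0,0,0]

```text
time_s: 51.3
ee_pos: [0.4948, 0.1999, 0.1621]
ee_rot: [[0.991, 0.136, 0.001], [0.136, -0.991, 0.002], [0.002, -0.002, -1.0]]
contact_force: [-11.5, -3.3, 34.4]
finger_gap: 0.003
grip_force: 17.3
```

Emit:
jog_arm:
  slide:
    - [0,0,-1]
    - [0,0,-2]
    - [0,0,-2]
    - [0,0,-2]
    - [0,0,-3]
    - [0,0,-3]
    - [0,0,0]
    - [0,0,0]
  rot:
    - [0,0,0]
    - [0,0,0]
    - [0,0,0]
    - [0,0,0]
    - [0,0,0]
    - [0,0,0]
    - [0,0,0]
    - [0,0,0]

```text
time_s: 52.3
ee_pos: [0.4945, 0.1995, 0.2883]
ee_rot: [[0.991, 0.136, -0.0], [0.136, -0.991, 0.002], [0.0, -0.002, -1.0]]
contact_force: [0.6, 0.7, -0.5]
finger_gap: 0.0
grip_force: 0.0
```

Run:
```python
from lidfit import *
s=st(); black('side',(130,60,120,150))
g=cv2.cvtColor(cv2.imread('side_last.png'),cv2.COLOR_BGR2GRAY).astype('float32')
for x in (-.055,-.035,.02,.04,.06):
    q=proj('side',T(*CASE,[x,.077,.121])); c=int(round(q[0])); r=int(round(q[1])); print(c,round(q[1],1),g[r-4:r+8,c].astype(int).tolist())
for a in(0,.05,.1): print(a,proj('side',T(*CASE,clknob(a))).round(1))
t=cv2.imread('side_raw0.png').astype(int); d=np.abs(t-cv2.imread('side_last.png')).max(2)
print('rack/bottle/beaker change', (d[320:384,255:310]>25).sum(), (d[170:220,300:335]>25).sum())
```

```text
t 52.3 p [0.4945 0.1995 0.2883] F [ 0.6  0.7 -0.5] gap 0.0 grip 0.0
side blob 265 [155.8  68.6]
side blob 16 [161.5 122. ]
side blob 117 [169.2 133.4]
side blob 44 [190.2 133.8]
side blob 1473 [190.  176.2]
145 128.9 [153, 154, 153, 150, 140, 115, 92, 81, 80, 82, 81, 80]
152 126.1 [151, 152, 154, 151, 142, 118, 94, 84, 81, 81, 81, 80]
173 118.6 [146, 147, 147, 143, 128, 103, 86, 81, 80, 79, 80, 79]
180 115.9 [149, 149, 147, 145, 137, 114, 93, 82, 80, 80, 81, 80]
187 113.3 [147, 146, 146, 147, 142, 124, 99, 86, 81, 80, 80, 81]
0 [169.7 132.5]
0.05 [169.3 130.8]
0.1 [169.1 129. ]
rack/bottle/beaker change 105 0
```

The clamp knob sits at (169.2,133.4), where a fully down clamp should appear given the usual +1 px bias. The lid edge hasn't moved, so I'm handing in.

```bash
python3 -c "
from station import env
print(env.close_job())"
```

```text
the job is handed in; nothing more can be done
None
```

I set both jars in the two empty cells, closed the lid, then swung the clamp down until it was home, and handed the job in at 52 s of the 72 s allowed. The hand-in returned no verdict. Camera checks put the lid and clamp at their stops, but the gripper hid the second jar (cell_1) after release, so I didn't confirm its final position.

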